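# Fetch the low jar from behind the tall reagent bottles and set it on the balance

## Task

The low white jar with the black lid is hemmed in behind three tall amber bottles: move all three bottles out of the way and stand them in the empty green tray, then set the jar upright in the middle of the balance pan and let go of it. Only then put every bottle back upright in the grey storage tray, each centred on the disc of its own cap colour, and never tip a bottle or the jar over.

Things in the scene. Friction and masses are not known exactly. Their poses are not given: they have to be found in the camera images.
- bottle_red_mid (a point): amber glass bottle with a red screw cap and a blank paper label, 150 mm tall, about 0.2 to 0.35 kg; body 58 mm in diameter up to 96 mm above its foot, then a shoulder; the cap is 34 mm in diameter and spans 120 to 150 mm above the foot (a good grip from above). This point is on its upright axis, 75 mm above its foot; z is up
- bottle_blue_mid (a point): amber glass bottle with a blue screw cap and a blank paper label, 150 mm tall, about 0.2 to 0.35 kg; body 58 mm in diameter up to 96 mm above its foot, then a shoulder; the cap is 34 mm in diameter and spans 120 to 150 mm above the foot (a good grip from above). This point is on its upright axis, 75 mm above its foot; z is up
- bottle_yellow_mid (a point): amber glass bottle with a yellow screw cap and a blank paper label, 150 mm tall, about 0.2 to 0.35 kg; body 58 mm in diameter up to 96 mm above its foot, then a shoulder; the cap is 34 mm in diameter and spans 120 to 150 mm above the foot (a good grip from above). This point is on its upright axis, 75 mm above its foot; z is up
- spot_red: red round disc, 73 mm in diameter and 3 mm thick, fixed in the grey storage tray: the place of the bottle with the red cap, which stands on it at the start. Origin at the centre of its underside; z is up, its top is 3 mm above the origin. The three discs lie left, right and on the robot's side of the jar, 62 mm from it
- spot_blue: blue round disc, 73 mm in diameter and 3 mm thick, fixed in the grey storage tray: the place of the bottle with the blue cap, which stands on it at the start. Origin at the centre of its underside; z is up, its top is 3 mm above the origin. The three discs lie left, right and on the robot's side of the jar, 62 mm from it
- spot_yellow: yellow round disc, 73 mm in diameter and 3 mm thick, fixed in the grey storage tray: the place of the bottle with the yellow cap, which stands on it at the start. Origin at the centre of its underside; z is up, its top is 3 mm above the origin. The three discs lie left, right and on the robot's side of the jar, 62 mm from it
- jar_mid (a point): low white round jar with a black lid, 54 mm tall, widest at the lid: 50 mm in diameter (lid 38 to 54 mm above the foot; white body 48 mm in diameter), about 0.12 kg. It stands on the floor of the grey storage tray, close behind and between the three tall bottles, which leave no room for a gripper's body. This point is on the jar's upright axis, 27 mm above its foot
- rack_tray: grey storage tray fixed on the table, 180 mm (its x axis) by 240 mm (y), rim 10 mm high, floor 4 mm thick; origin at the centre of its underside. It holds the discs, bottles and jar; two tan cork stoppers (24 mm across, 22 mm tall) stand in its two corners nearest the robot. A petri dish, a beaker (70 mm) and a flask (114 mm tall) stand on the table beyond it
- side_tray: empty green tray on the table, 300 mm long (its x axis) by 130 mm wide (its y axis), rim 10 mm high, walls and floor 4 mm thick; to the left or to the right of the storage tray. Origin at the centre of its underside: the inner floor is 4 mm above it, inside 292 by 122 mm
- pan (a point): centre of the top face of the balance's round steel pan, 130 mm in diameter, level and fixed, 70 mm above the table; the white balance (250 mm along its x axis, 190 mm wide, housing 54 mm high, pan centre 30 mm from its middle to the far side) stands on the other side of the storage tray from the green tray
Not all that is in view belongs to the job. There is more than one size of the part that bears jar_mid; the job needs the smaller.

How it is judged:
By the outcome, as a careful person would: the job done as asked, in the order asked, and still so for the second after the job is handed in, with the robot touching nothing.
It also fails if it takes over 142 s, if anything falls off the work surface, if the arm or the gripper's body presses on something with over 40 N, if the wrist force passes 120 N, or if a joint passes its speed limit or range.

## Robot

A 7-joint arm with a two-finger parallel gripper is mounted at the origin on the work surface. World frame = base frame: x ahead of the robot, y to its left, z up, the work surface at z = 0. Lengths are in mm, angles in rad, forces in N, time in s.
With the tool pointing down it reaches from about 425 to 875 mm from the base axis. Payload 4.7 kg.
Tool frame: the origin (TCP) lies between the finger pads; the fingertips stand tip_extent ahead of it and the grasp point (between the pads) lies 3 mm ahead of it (tip_extent is the distance from the TCP to the fingertips, in mm); x points along the fingers, y is the direction in which the jaws open and shut, and the axes are right-handed (so a half turn about x gives the same grasp; the last joint's range is limited). The gripper opens to 85 mm and grips with 20 to 120 N. Pads are 22 mm wide; open, the fingers measure 114 mm over their backs; the gripper's body (76 mm by 85 mm) begins 54 mm behind the grasp point. The pads swing forward as they close: fully open they stand 13 mm farther back than shut.
Start: joints at [1.178, 0.321, -0.07, 1.45, 0.023, 1.371, -0.057], TCP at [257.17, -596.984, 221.249] pointing down, gripper open.
Joint ranges: [-2.86, 2.86], [-0.3, 2.09], [-1.38, 1.24], [0.06, 2.45], [-1.56, 4.7], [0.09, 2.05], [-2.69, 2.69]. Speed limits (rad/s): [2.57, 2.57, 3.14, 3.14, 3.14, 3.14, 3.14].

## Interface

Orientations are given as a unit quaternion [x, y, z, w].
In Python, from bench import get_obs, get_image, close_job, tip_extent gives the robot as it stands.
- The arm moves only by the tool send_rows, never from a script. Its argument "rows" is a list that holds one entry, the list of rows, each a list of 5 numbers: the shift along the tool's x, y, z in m, then the turn about the tool's x in degrees, then the opening, from 0 (shut) to 1 (fully open). A call has 1 to 20 rows; each row shifts and turns the commanded pose from where the row before left it, along the tool's axes as they then stand; what a row does not reach is not made up. A row lasts 1/8 s, in which the tool goes at most 62.5 mm and 10.7 degrees, less where a joint would pass 70% of its speed; a pose out of reach is approached as far as the arm can. A call is refused whole if a number of a shift passes 0.0625 or a number of a turn 10.7, either way. A call with a gripper value outside its range is refused whole. The fingers move at their own pace and stop on an object; the grip force is fixed at half the most. Time passes only in rows, so rows that do not move let the fingers close. It gives the time, the measured TCP pose, the force and the opening at its end, in the units of the state.
- get_obs(): the state, without advancing time (a new reading comes with each control period).
- get_image(name): name is "side" or "top"; returns a dict with "color" (384x512x3 uint8, blue, green, red), "range_z" (384x512 float32, mm along the optical axis (not along the pixel's ray), 0 where there is no reading), "camera_matrix" (3x3 intrinsics, pixels), "R" (3x3) and "t" (3): a world point X has camera coordinates R X + t. Camera axes: x right, y down, z forward; pixel columns grow to the right and rows downward; lengths in mm; the calibration is good to about 2 mm. A picture is of the moment at which its call begins.
- close_job(): hands the job in, once; it reports no verdict.
The state is a dict: "time_s": time; "q": joint angles; "joint_velocities": joint speeds; "effort": joint torques, N m; "ee_pos": TCP position; "ee_rot": TCP orientation; "wrist_force": force on the tool from outside, world axes, zero at the start; "torque": the same for the moment, N m; "gripper_width": opening from 0.0 (shut) to 1.0 (fully open).
Only numpy, scipy, OpenCV 4.12 (cv2) and the standard library are available. Lean on these libraries where they do the work, as an engineer would, in place of code of your own. Each camera call takes 0.05 s, during which the arm holds its last target.

## Working session

There is one attempt and no reset: what is moved stays moved. The work goes in short steps, Python scripts to look and compute and a tool call to move; the robot and the scene stay as the last step left them, time stands still between calls to the robot, and variables do not carry over. Pictures are saved under pics/ and viewed, and the job is handed in when it is done.

Besides the shell and the picture viewer there is one more tool, called after "Emit:" by a JSON object that holds its "api" and its "payload". send_rows: Moves the arm, as the interface text tells. Its arguments: {"type":"object","properties":{"rows":{"type":"array"}},"required":["rows"]}

```bash
ls; mkdir -p pics
python3 - <<'E'
from bench import *
import cv2
print(get_obs()); print(tip_extent if not callable(tip_extent) else tip_extent())
for n in("top","side"):
    d=get_image(n); cv2.imwrite(f"pics/{n}0.png",d["color"]); print(n,d["camera_matrix"],d["R"],d["t"])
E
```

```text
pics
{'time_s': 0.0, 'q': array([ 1.17808307,  0.32183707, -0.07007561,  1.45168156,  0.02257568,
        1.37079626, -0.05690644]), 'joint_velocities': array([ 3.90646362e-05, -6.92146527e-04,  1.92233709e-04,  7.10219227e-05,
       -3.13392178e-04, -2.73062504e-03, -8.06651030e-04]), 'effort': array([-6.88662294e-04, -4.93585539e+01, -3.82357053e-01, -3.14329541e+01,
        1.29626429e-02,  1.11832915e-02,  1.07898433e-05]), 'ee_pos': array([ 256.92965353, -596.45463417,  220.11100798]), 'ee_rot': array([-0.692363  , -0.14350826,  0.69269309, -0.14217995]), 'wrist_force': array([-0.60585945,  0.16140247, -0.75756746]), 'torque': array([0.03835241, 0.0060247 , 0.0575014 ]), 'gripper_width': 0.998047106060979}
22.0
top [[474.7289763    0.         254.57980729]
 [  0.         474.7289763  183.91701583]
 [  0.           0.           1.        ]] [[-0.01108528 -0.99993298 -0.00334029]
 [-0.99673345  0.01131694 -0.07996472]
 [ 0.07999716  0.00244294 -0.9967921 ]] [  24.22971454  503.37357593 1024.57484678]
side [[383.13564119   0.         254.8480516 ]
 [  0.         383.13564119 191.75292528]
 [  0.           0.           1.        ]] [[-0.76879499 -0.63934851  0.01370232]
 [-0.38395331  0.44434394 -0.80940615]
 [ 0.51140407 -0.62752844 -0.58708937]] [407.9801512  256.62805952 820.79393483]
```

View pics/top0.png

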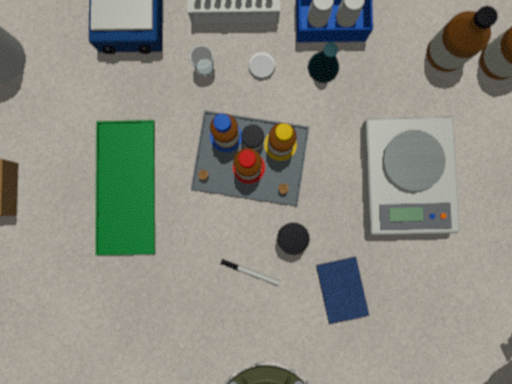

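View pics/side0.png

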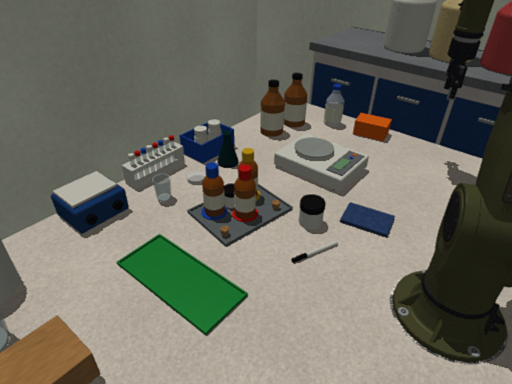

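The top view shows two black-lidded jars. One is at (253,135), between the three bottles in the grey tray; the other is larger, on the bare table at (293,238). The job needs the smaller one in the tray. I'll measure both and view an enlarged crop.

```bash
cat > h.py <<'E'
import numpy as np, cv2
from bench import *
from scipy.spatial.transform import Rotation as Ro
def cast(d,uv,z):
    K,R,t=d["camera_matrix"],d["R"],d["t"]
    uv=np.atleast_2d(np.asarray(uv,float))
    r=np.c_[uv,np.ones(len(uv))]@np.linalg.inv(K).T@R
    C=-R.T@t
    return C+r*((z-C[2])/r[:,2])[:,None]
def proj(d,X):
    p=np.atleast_2d(X)@d["R"].T+d["t"]; p=p@d["camera_matrix"].T
    return p[:,:2]/p[:,2:]
RNG={"red":[(0,6),(172,180)],"blue":[(105,125)],"yellow":[(20,33)],"green":[(50,75)]}
def mask(d,c,smin=120,vmin=50):
    h=cv2.cvtColor(d["color"],cv2.COLOR_BGR2HSV); m=0
    for a,b in RNG[c]: m=m|cv2.inRange(h,(a,smin,vmin),(b,255,255))
    return m
def pts3(d,m):
    v,u=np.nonzero(m&1 if m.dtype==bool else m>0); Z=d["range_z"][v,u]; k=Z>0
    u,v,Z=u[k],v[k],Z[k]
    c=np.c_[u,v,np.ones(len(u))]@np.linalg.inv(d["camera_matrix"]).T*Z[:,None]
    return (c-d["t"])@d["R"],np.c_[u,v]
def tool():
    o=get_obs(); M=Ro.from_quat(o["ee_rot"]).as_matrix()
    return o,M
E
python3 - <<'E'
from h import *
o,M=tool(); print("tool axes cols\n",M.round(3))
for n in("top","side"):
    d=get_image(n); 
    for c in("red","blue","yellow"):
        m=mask(d,c); P,uv=pts3(d,m)
        roi=(P[:,0]>450)&(P[:,0]<750)&(abs(P[:,1])<170)
        k=roi&(P[:,2]>150); k2=roi&(P[:,2]<20)
        print(n,c,k.sum(),P[k].mean(0).round(1),((P[k].max(0)+P[k].min(0))/2).round(1),P[k].min(0).round(),P[k].max(0).round(),uv[k].mean(0).round(1),'low',k2.sum())
    if n=="top":
        A,_=pts3(d,np.ones((384,512),bool))
        m=mask(d,"green",100,30); P,_=pts3(d,m);cs=max(cv2.findContours(m,0,2)[0],key=cv2.contourArea);r=cv2.minAreaRect(cs);b=cv2.boxPoints(r)
        print("green px",b.round(1).tolist()); W=cast(d,b,10); print(W.round(1),W.mean(0))
        g=cv2.cvtColor(d["color"],cv2.COLOR_BGR2GRAY)
        # pan: height 
        k=(A[:,2]>66)&(A[:,2]<75)&(A[:,0]>450)&(A[:,0]<800)&(A[:,1]<-220)&(A[:,1]>-500)
        Q=A[k][:,:2].astype(np.float32); print("pan",cv2.minEnclosingCircle(Q),A[k].mean(0))
        # jars
        for z0,z1,x0,x1,y0,y1 in[(50,64,560,680,-60,60),(50,110,380,480,-150,0)]:
            k=(A[:,2]>z0)&(A[:,2]<z1)&(A[:,0]>x0)&(A[:,0]<x1)&(A[:,1]<y1)&(A[:,1]>y0)
            Q=A[k]; print("jar",k.sum(),Q.mean(0).round(1),np.percentile(Q[:,2],[5,50,95]).round(1),cv2.minEnclosingCircle(Q[:,:2].astype(np.float32)))
        cv2.imwrite("pics/crop_top.png",cv2.resize(d["color"][100:265,180:320],None,fx=3.6,fy=3.6,interpolation=cv2.INTER_CUBIC))
E
```

```text
tool axes cols
 [[-0.001  0.396 -0.918]
 [ 0.002 -0.918 -0.396]
 [-1.    -0.002  0.   ]]
top red 230 [542.3  32.8 158. ] [542.8  32.2 156.3] [527.  17. 150.] [558.  48. 162.] [246.7 158.1] low 186
top blue 221 [613.9  80.5 157.9] [614.2  80.  156.6] [599.  64. 151.] [630.  95. 162.] [221.6 121.6] low 174
top yellow 243 [593.9 -38.5 157.7] [594.  -38.8 156.9] [578. -55. 150.] [610. -22. 163.] [283.4 131.2] low 215
green px [[96.0, 254.0], [96.0, 120.0], [154.0, 120.0], [154.0, 254.0]]
[[353.8 369.   10. ]
 [652.7 373.7  10. ]
 [651.2 243.1  10. ]
 [352.4 241.4  10. ]] [502.51962361 306.77932511  10.        ]
pan ((647.4075927734375, -388.3662109375), 187.26119995117188) [ 555.27371941 -321.00674311   71.17859795]
jar 457 [603.   20.2  58.7] [55.3 58.8 61.8] ((583.259765625, 3.0093746185302734), 58.05031967163086)
jar 527 [397.4 -59.3  73.8] [70.6 73.9 77.1] ((386.8465881347656, -60.13387680053711), 33.531856536865234)
side red 94 [539.1  36.2 155.9] [540.3  34.4 154.8] [524.  18. 150.] [557.  51. 159.] [244.1 168.2] low 126
side blue 86 [610.1  84.  155.9] [611.7  81.7 154.6] [595.  66. 150.] [629.  98. 159.] [211.2 166. ] low 119
side yellow 74 [589.8 -35.8 155.6] [592.  -36.5 154.6] [575. -54. 151.] [609. -19. 159.] [247.4 151.2] low 30
```

View pics/crop_top.png

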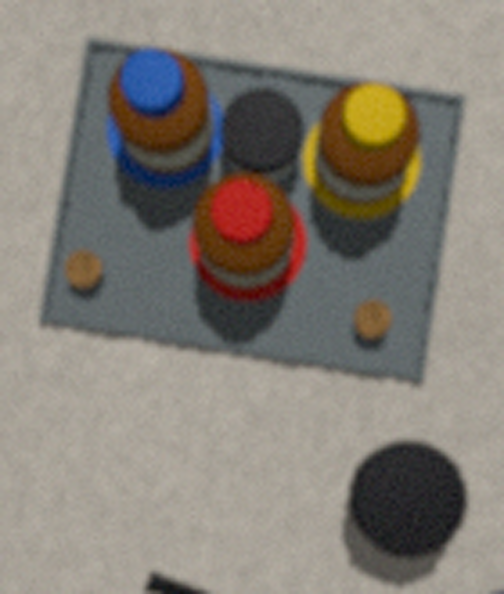

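The crop confirms it. The jar between the bottles has its lid top at z≈58 mm and a smaller lid; the decoy's top is at 74 mm with a lid about 64 mm across. Next I'll refine the jar and pan positions.

Run:
```python
from h import *
for n in("top","side"):
    d=get_image(n); h=cv2.cvtColor(d["color"],cv2.COLOR_BGR2HSV)
    c0=proj(d,[[585,-310,70]])[0]; print(n,"guess px",c0,h[int(c0[1]),int(c0[0])])
    # cap tops via ray casting: top-face from colour mask w/ depth near top
    g=cv2.cvtColor(d["color"],cv2.COLOR_BGR2GRAY)
    yy,xx=np.mgrid[:384,:512]; X=cast(d,np.c_[xx.ravel(),yy.ravel()],70)
    near=(np.hypot(X[:,0]-585,X[:,1]+310)<95).reshape(384,512)
    th,_=cv2.threshold(g[near].reshape(-1,1),0,255,cv2.THRESH_OTSU)
    m=((g<th)&near).astype(np.uint8)*255
    cs=max(cv2.findContours(m,0,2)[0],key=cv2.contourArea).reshape(-1,2)
    el=cv2.fitEllipse(cs); W=cast(d,cs,70)[:,:2].astype(np.float32)
    A=np.c_[2*W,np.ones(len(W))]; s=np.linalg.lstsq(A,(W**2).sum(1),rcond=None)[0]
    print("pan",el,s[:2],np.sqrt(s[2]+s[0]**2+s[1]**2),cv2.minEnclosingCircle(W), th)
    # jar lid
    m=cv2.inRange(h,(0,0,0),(180,255,60)); c1=proj(d,[[604,20.6,58]])[0]; lab=cv2.connectedComponentsWithStats(m)
    print("jar guess px",c1, [ (s.tolist(),c.round(1).tolist()) for s,c in zip(lab[2],lab[3]) if np.hypot(*(c-c1))<25])
    if n=="side": cv2.imwrite("pics/crop_side.png",cv2.resize(d["color"][110:260,150:400],None,fx=3.2,fy=3.2,interpolation=cv2.INTER_CUBIC))
```

```text
top guess px [409.91835637 141.78639141] [ 65  12 132]
pan ((412.8345642089844, 159.4090576171875), (56.78316879272461, 64.23580932617188), 78.8798828125) [ 547.14157385 -315.02151018] 63.64725030063989 ((544.6437377929688, -313.9747619628906), 68.58464813232422) 149.0
jar guess px [253.05612023 135.72145251] [([230, 127, 1, 1, 1], [230.0, 127.0]), ([242, 126, 22, 22, 393], [252.2, 137.0]), ([235, 136, 1, 1, 1], [235.0, 136.0]), ([226, 139, 6, 4, 7], [228.9, 140.6]), ([233, 138, 1, 1, 1], [233.0, 138.0]), ([221, 140, 17, 9, 28], [230.4, 145.5]), ([257, 147, 5, 7, 19], [259.4, 149.8]), ([274, 148, 1, 1, 1], [274.0, 148.0])]
side guess px [302.20352312 142.89385982] [ 43  15 120]
pan ((310.9930114746094, 147.286865234375), (19.219636917114258, 38.85515213012695), 86.1796875) [ 546.92943737 -308.31467056] 63.79155602686339 ((541.30517578125, -303.4673767089844), 74.2474136352539) 139.0
jar guess px [230.52029055 187.1272117 ] [([0, 0, 512, 384, 163520], [224.4, 192.4]), ([211, 169, 7, 10, 21], [215.6, 173.5]), ([207, 176, 3, 2, 3], [208.0, 176.7]), ([204, 184, 53, 15, 411], [229.9, 191.8]), ([227, 207, 8, 4, 18], [230.7, 208.6])]
```

View pics/crop_side.png

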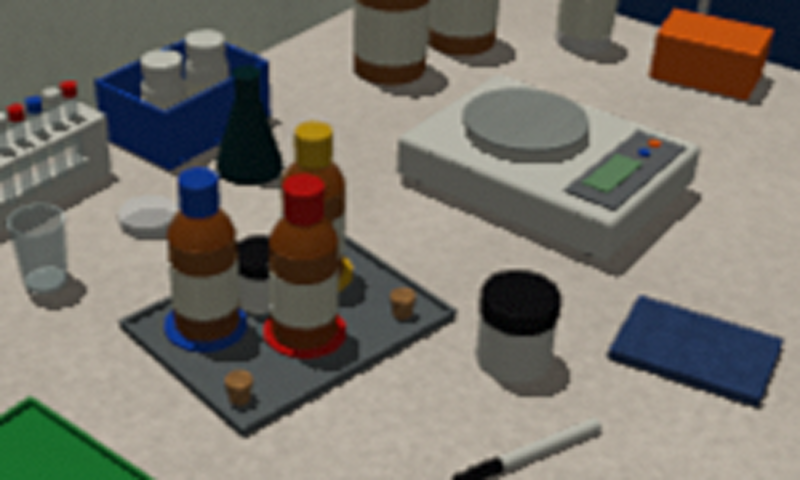

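Emit:
{"api": "send_rows", "payload": {"rows": [[[-0.03,0,0,7.8,0.65],[-0.03,0,0,7.8,0.65],[-0.03,0,0,7.8,0.65],[0,-0.04,-0.018,0,0.65],[0,-0.04,-0.018,0,0.65],[0,-0.04,-0.018,0,0.65],[0,-0.04,-0.018,0,0.65],[0,-0.04,-0.018,0,0.65],[0,-0.04,-0.018,0,0.65],[0,-0.04,-0.018,0,0.65],[0,-0.04,-0.018,0,0.65],[0,-0.04,-0.018,0,0.65],[0,-0.04,-0.018,0,0.65],[0,-0.04,-0.018,0,0.65],[0,-0.04,-0.018,0,0.65],[0,-0.04,-0.018,0,0.65],[0,-0.03,-0.015,0,0.65],[0,0,0,0,0.65],[0,0,0,0,0.65]]]}}

```text
time_s: 2.68
ee_pos: [506.8, -48.2, 311.1]
ee_rot: [-0.707, 0.001, 0.707, 0.001]
wrist_force: [-0.3, -0.6, 0.0]
gripper_width: 0.649
```

```bash
cat >> h.py <<'E'
def to(target):
    o,M=tool(); dl=np.asarray(target,float)-o["ee_pos"]
    print("t",round(o["time_s"],2),"pos",o["ee_pos"].round(1),"F",o["wrist_force"].round(1),"w",round(o["gripper_width"],3),"yaw_y",np.degrees(np.arctan2(M[1,1],M[0,1])).round(2),"tilt",np.degrees(np.arccos(-M[2,0])).round(2))
    print("tool shift to target (mm)",(M.T@dl).round(1)); return o
E
python3 - <<'E'
from h import *
to([541.5,33.3,300])
for n in("top","side"):
    d=get_image(n); g=cv2.cvtColor(d["color"],cv2.COLOR_BGR2GRAY)
    yy,xx=np.mgrid[:384,:512]; X=cast(d,np.c_[xx.ravel(),yy.ravel()],70)
    near=(np.hypot(X[:,0]-550,X[:,1]+312)<75).reshape(384,512)
    th,_=cv2.threshold(g[near].reshape(-1,1),0,255,cv2.THRESH_OTSU)
    m=((g<th)&near).astype(np.uint8)*255
    cs=max(cv2.findContours(m,0,2)[0],key=cv2.contourArea).reshape(-1,2)
    W=cast(d,cs,70)[:,:2]; A=np.c_[2*W,np.ones(len(W))]; s=np.linalg.lstsq(A,(W**2).sum(1),rcond=None)[0]
    print(n,"pan",s[:2].round(1),np.sqrt(s[2]+s[0]**2+s[1]**2).round(1),th)
    cv2.imwrite(f"pics/{n}1.png",d["color"])
E
```

```text
t 2.67 pos [506.8 -48.2 311.1] F [-0.3 -0.6  0. ] w 0.649 yaw_y -90.13 tilt 0.05
tool shift to target (mm) [ 11.  -81.6 -34.5]
top pan [ 549.7 -301.5] 64.3 132.0
side pan [ 541.4 -308.2] 66.5 147.0
```

View pics/side1.png

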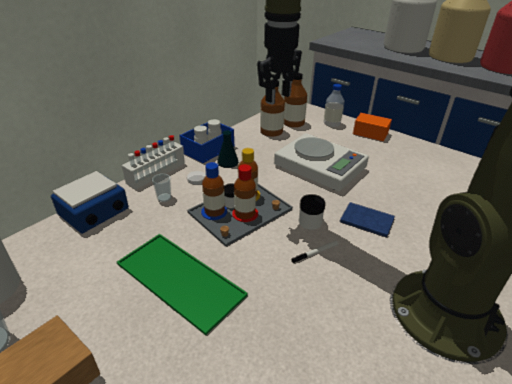

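Emit:
{"api": "send_rows", "payload": {"rows": [[[0.01,-0.041,-0.017,0,0.65],[0.0,-0.041,-0.0175,0,0.65],[0.03,0,0,0,0.65],[0.03,0,0,0,0.65],[0.03,0,0,0,0.65],[0,0,0,0,0.65],[0,0,0,0,0.65]]]}}

```text
time_s: 3.65
ee_pos: [542.3, 33.9, 212.4]
ee_rot: [0.708, -0.001, -0.707, -0.001]
wrist_force: [0.7, 0.1, -0.1]
gripper_width: 0.649
```

Run:
```python
from h import *
to([541.5,33.3,150])
d=get_image("side"); cv2.imwrite("pics/c2.png",cv2.resize(d["color"][80:260,150:330],None,fx=3.2,fy=3.2,interpolation=cv2.INTER_CUBIC))
```

```text
t 3.65 pos [542.3  33.9 212.4] F [ 0.7  0.1 -0.1] w 0.649 yaw_y -90.16 tilt 0.09
tool shift to target (mm) [62.4  0.6  0.9]
```

View pics/c2.png

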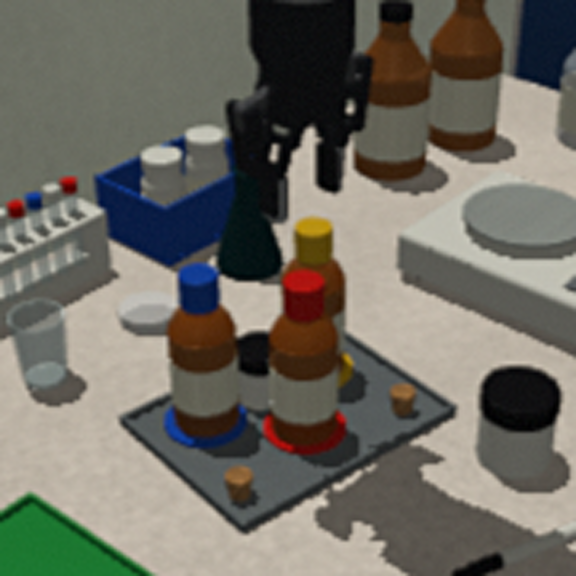

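The gripper hangs centred over the red cap (crop about (305,290)), so I'm descending and closing.

Emit:
{"api": "send_rows", "payload": {"rows": [[[0.02,0,0,0,0.65],[0.02,0,0,0,0.65],[0.015,0,0,0,0.65],[0.007,0,0,0,0.65],[0,0,0,0,0.65],[0,0,0,0,0],[0,0,0,0,0],[0,0,0,0,0],[0,0,0,0,0],[0,0,0,0,0],[0,0,0,0,0]]]}}

```text
time_s: 5.08
ee_pos: [541.7, 34.5, 149.2]
ee_rot: [-0.707, 0.001, 0.707, 0.001]
wrist_force: [-0.5, 0.4, 0.1]
gripper_width: 0.003
```

Run:
```python
from h import *
to([541.5,33.3,150])
d=get_image("side"); a=cv2.resize(d["color"][80:260,150:330],(560,560),interpolation=cv2.INTER_CUBIC)
cv2.imwrite("pics/c3.png",a)
```

```text
t 5.08 pos [541.7  34.5 149.2] F [-0.5  0.4  0.1] w 0.003 yaw_y -90.09 tilt 0.01
tool shift to target (mm) [-0.8  1.2  0.2]
```

View pics/c3.png

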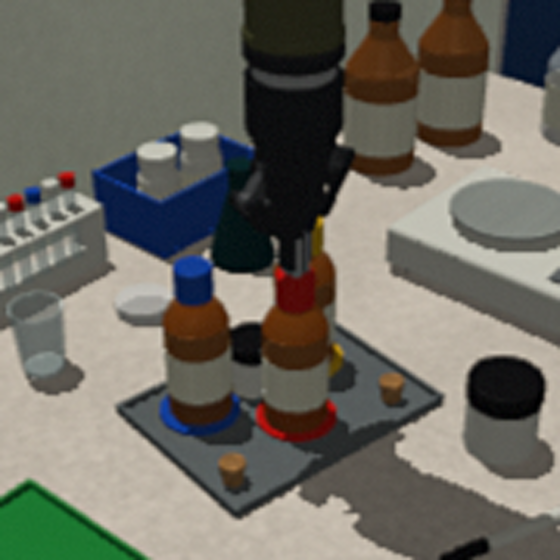

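The gripper shut on nothing: the tips at crop (297,268) appear to be above the red cap. I'll find out why from the depth readings.

Run:
```python
from h import *
for n in("side","top"):
    d=get_image(n)
    A,uv=pts3(d,np.ones((384,512),bool))
    k=(abs(A[:,0]-541)<60)&(abs(A[:,1]-34)<60)&(A[:,2]>120)
    h=cv2.cvtColor(d["color"],cv2.COLOR_BGR2HSV)
    B=A[k];U=uv[k]; s=h[U[:,1],U[:,0]]
    for lo in range(120,300,10):
        q=(B[:,2]>=lo)&(B[:,2]<lo+10)
        if q.sum()>2: print(n,lo,q.sum(),B[q].mean(0).round(),B[q].min(0).round(),B[q].max(0).round(),"uv",U[q].mean(0).round(),"hsv",np.median(s[q],0))
d=get_image("side")
for z in(127,149,160): print(z,proj(d,[[541.7,34.5,z]]))
cv2.imwrite("pics/c4.png",cv2.resize(d["color"][130:200,210:280],(700,600)[::-1],interpolation=cv2.INTER_NEAREST))
```

```text
side 120 61 [553.  53. 124.] [522.  18. 120.] [601.  89. 130.] uv [236. 179.] hsv [ 12. 223.  85.]
side 130 61 [551.  54. 135.] [525.  26. 130.] [600.  93. 140.] uv [236. 176.] hsv [  1. 232.  80.]
side 140 57 [554.  56. 145.] [524.  27. 140.] [600.  88. 150.] uv [235. 173.] hsv [  1. 230.  80.]
side 150 80 [548.  49. 155.] [525.  21. 150.] [601.  91. 159.] uv [238. 169.] hsv [  1.  229.5  82. ]
side 160 24 [535.  38. 166.] [530.  22. 160.] [549.  48. 170.] uv [245. 166.] hsv [90.  23.5 52. ]
side 170 36 [535.  42. 175.] [528.  23. 170.] [546.  49. 180.] uv [244. 163.] hsv [97.  18.5 39. ]
side 180 39 [535.  41. 185.] [529.  23. 180.] [546.  50. 189.] uv [244. 160.] hsv [90. 15. 41.]
side 190 27 [533.  40. 194.] [528.  24. 190.] [546.  51. 199.] uv [245. 156.] hsv [105.  21.  25.]
side 200 55 [533.  38. 206.] [527.   5. 200.] [554.  67. 210.] uv [245. 152.] hsv [100.  42.  14.]
side 210 77 [532.  37. 214.] [526.  -2. 210.] [550.  75. 220.] uv [246. 149.] hsv [110.  46.  14.]
side 220 109 [533.  42. 226.] [523. -13. 220.] [553.  83. 230.] uv [244. 146.] hsv [105.  36.  14.]
side 230 105 [531.  37. 235.] [522. -19. 230.] [556.  92. 240.] uv [246. 142.] hsv [105.  39.  14.]
side 240 118 [531.  40. 245.] [522. -26. 240.] [552.  94. 250.] uv [246. 139.] hsv [107.5  32.   15. ]
side 250 136 [532.  50. 255.] [520. -23. 250.] [553.  94. 260.] uv [242. 137.] hsv [105.   23.5  17. ]
side 260 129 [530.  47. 265.] [520.  -4. 260.] [548.  81. 270.] uv [244. 133.] hsv [105.  36.  14.]
side 270 66 [535.  63. 274.] [529.  22. 270.] [550.  78. 280.] uv [238. 131.] hsv [109.  34.  15.]
side 280 57 [529.  63. 286.] [504.  26. 280.] [554.  73. 290.] uv [239. 127.] hsv [105.  36.  14.]
side 290 117 [523.  58. 295.] [503.  18. 290.] [565.  74. 300.] uv [243. 123.] hsv [105.  39.  14.]
127 [[243.834014   176.90193546]]
149 [[243.80694777 169.80744918]]
160 [[243.79314772 166.19023915]]
```

View pics/c4.png

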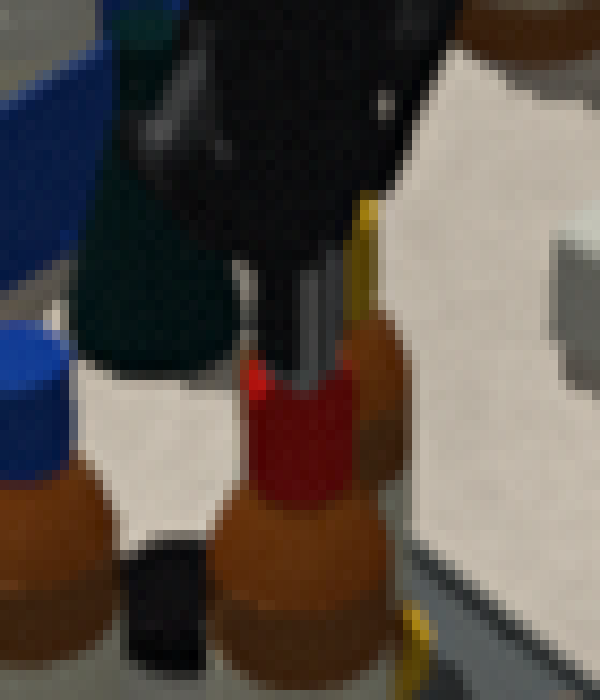

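Run:
```python
from h import *
d=get_image("side")
for z in(185,195,205,215,225): print(z,proj(d,[[542.3,34+34,z],[542.3,34-34,z]]).round(1).tolist())
to([541.5,33.3,150])
```

```text
185 [[234.7, 163.0], [252.4, 152.5]]
195 [[234.6, 159.5], [252.4, 149.1]]
205 [[234.5, 156.0], [252.4, 145.7]]
215 [[234.5, 152.4], [252.5, 142.2]]
225 [[234.4, 148.8], [252.5, 138.7]]
t 5.33 pos [541.7  34.5 149.2] F [0.7 0.7 0.5] w -0.003 yaw_y -90.09 tilt 0.01
tool shift to target (mm) [-0.8  1.2  0.2]
```

Depth shows the shut fingertips at z≈158 while the reported TCP is at z=149. So the tips are about 9 mm above the reported TCP, not 22 mm below it, and grasps need roughly 30 mm more depth. I'll open, descend further while watching force, and close again.

Emit:
{"api": "send_rows", "payload": {"rows": [[[-0.01,0,0,0,0.65],[0,0,0,0,0.65],[0,0,0,0,0.65],[0,0,0,0,0.65],[0.01,0.001,0,0,0.65],[0.008,0,0,0,0.65],[0.008,0,0,0,0.65],[0.008,0,0,0,0.65],[0.006,0,0,0,0.65],[0,0,0,0,0.65]]]}}

```text
time_s: 6.58
ee_pos: [541.3, 33.6, 118.6]
ee_rot: [-0.707, 0.001, 0.707, 0.001]
wrist_force: [-0.5, 0.4, -0.3]
gripper_width: 0.648
```

```bash
cat > snap.py <<'E'
from h import *; import sys
n,x,y,w,hh,out=sys.argv[1],*map(int,sys.argv[2:6]),sys.argv[6]
d=get_image(n); f=min(800/w,600/hh)
cv2.imwrite("pics/"+out+".png",cv2.resize(d["color"][y:y+hh,x:x+w],None,fx=f,fy=f,interpolation=cv2.INTER_CUBIC))
to([0,0,0])
E
python3 snap.py side 200 110 100 100 c5
```

```text
t 6.62 pos [541.6  33.6 119. ] F [ 0.4  0.1 -0.6] w 0.655 yaw_y -90.09 tilt 0.01
tool shift to target (mm) [119.2  34.4 541.6]
```

View pics/c5.png

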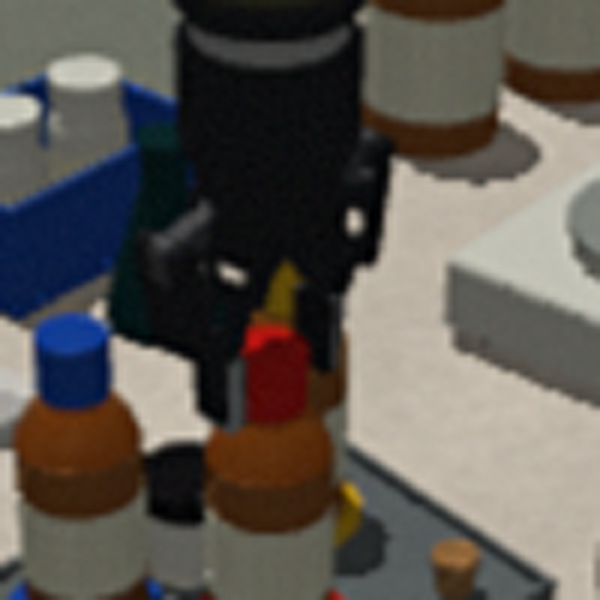

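The fingers now straddle the red cap at its lower part, with the tips around (220,420). Closing.

Emit:
{"api": "send_rows", "payload": {"rows": [[[0,0,0,0,0],[0,0,0,0,0],[0,0,0,0,0],[0,0,0,0,0],[0,0,0,0,0]]]}}

```text
time_s: 7.25
ee_pos: [542.2, 33.4, 119.8]
ee_rot: [0.708, -0.001, -0.707, -0.0]
wrist_force: [0.2, -0.8, 5.8]
gripper_width: 0.376
```

```bash
python3 snap.py side 200 110 100 100 c6
```

```text
t 7.3 pos [542.2  33.4 119.8] F [ 0.7 -0.7  6.3] w 0.378 yaw_y -90.1 tilt 0.08
tool shift to target (mm) [119.1  34.3 542.3]
```

View pics/c6.png

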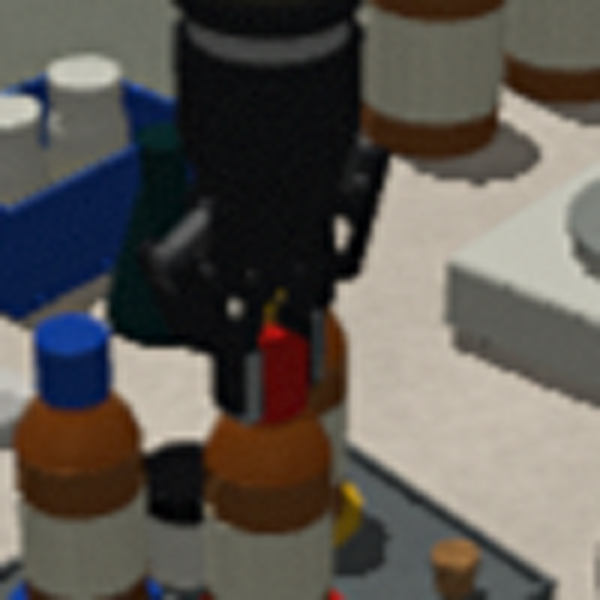

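Emit:
{"api": "send_rows", "payload": {"rows": [[[-0.005,0,0,0,0],[-0.01,0,0,0,0],[-0.02,0,0,0,0],[-0.025,0,0,0,0],[-0.025,0,0,0,0],[-0.015,0,0,0,0],[0,0,0,0,0],[0,0,0,0,0]]]}}

```text
time_s: 8.3
ee_pos: [540.9, 33.5, 218.0]
ee_rot: [-0.706, 0.001, 0.708, 0.0]
wrist_force: [-0.7, -0.2, -3.0]
gripper_width: 0.38
```

```bash
python3 snap.py side 180 100 120 120 c7
```

```text
t 8.35 pos [540.9  33.5 217.9] F [ 0.7 -0.6 -2.4] w 0.378 yaw_y -90.09 tilt 0.13
tool shift to target (mm) [219.1  34.3 540.3]
```

View pics/c7.png

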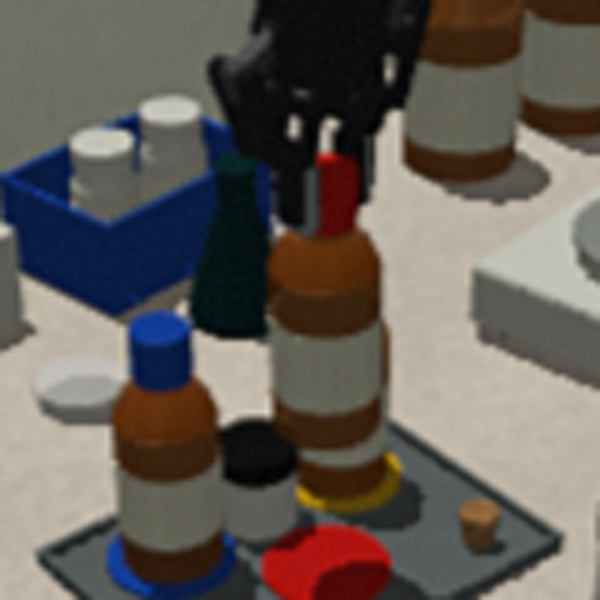

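The red bottle hangs upright and the red disc is exposed, so I'll measure that disc now.

```bash
cat >> h.py <<'E'
def disc(d,c,z=7,near=None,r=60):
    m=mask(d,c,120,40)
    cs=cv2.findContours(m,0,1)[0]; best=None
    for q in cs:
        if len(q)<8: continue
        W=cast(d,q.reshape(-1,2),z)[:,:2]
        if near is None or np.hypot(*(W.mean(0)-near))<r:
            if best is None or cv2.contourArea(q)>cv2.contourArea(best): best=q
    W=cast(d,best.reshape(-1,2),z)[:,:2]; A=np.c_[2*W,np.ones(len(W))]; s=np.linalg.lstsq(A,(W**2).sum(1),rcond=None)[0]
    return s[:2].round(1),np.sqrt(s[2]+s[0]**2+s[1]**2).round(1),cv2.contourArea(best)
E
python3 - <<'E'
from h import *
d=get_image("side"); print(disc(d,"red",7,[542,33]))
d=get_image("top"); print(disc(d,"red",7,[542,33])); cv2.imwrite("pics/t3.png",d["color"])
E
```

```text
(array([539.4,  33.4]), np.float64(36.1), 328.5)Traceback (most recent call last):
  File "<stdin>", line 3, in <module>
  File "h.py", line 38, in disc
    W=cast(d,best.reshape(-1,2),z)[:,:2]; A=np.c_[2*W,np.ones(len(W))]; s=np.linalg.lstsq(A,(W**2).sum(1),rcond=None)[0]
             ^^^^^^^^^^^^
AttributeError: 'NoneType' object has no attribute 'reshape'
```

Emit:
{"api": "send_rows", "payload": {"rows": [[[0,-0.015,0.002,0,0],[0,-0.034,0.005,0,0],[0,-0.034,0.005,0,0],[0,-0.034,0.005,0,0],[0,-0.034,0.005,0,0],[0,-0.034,0.005,0,0],[0,-0.034,0.005,0,0],[0,-0.034,0.005,0,0],[0,-0.02,0.004,0,0],[0,0,0,0,0],[0.025,0,0,0,0],[0.025,0,0,0,0],[0.02,0,0,0,0],[0.01,0,0,0,0],[0.01,0,0,0,0],[0,0,0,0,0],[0,0,0,0,0]]]}}

```text
time_s: 10.58
ee_pos: [501.5, 307.0, 129.8]
ee_rot: [0.707, -0.0, -0.707, -0.001]
wrist_force: [-0.2, -0.3, -3.8]
gripper_width: 0.38
```

```bash
python3 snap.py side 100 140 180 180 c8;python3 - <<'E'
from h import *
d=get_image("top"); print(disc(d,"red",7,[542,33]))
E
```

```text
t 10.62 pos [501.5 307.  129.9] F [ 0.6 -0.5 -3.6] w 0.376 yaw_y -90.09 tilt 0.07
tool shift to target (mm) [129.2 307.9 501.2]
(array([542.6,  32. ]), np.float64(35.5), 787.0)
```

View pics/c8.png

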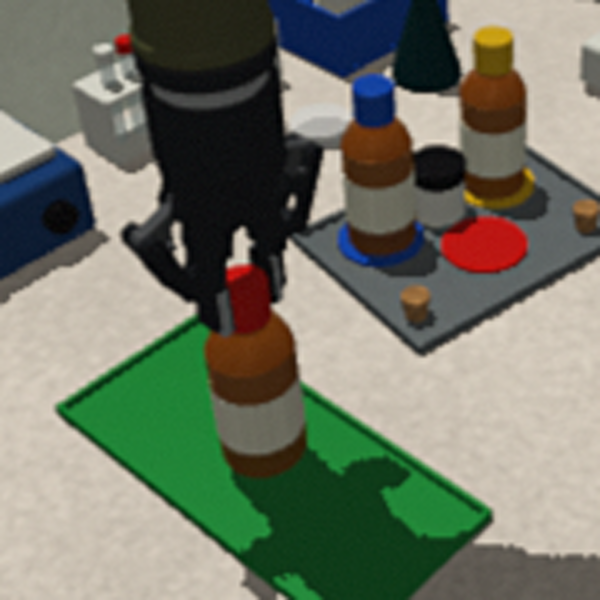

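Emit:
{"api": "send_rows", "payload": {"rows": [[[0.006,0,0,0,0],[0.004,0,0,0,0],[0.0025,0,0,0,0],[0,0,0,0,0],[0,0,0,0,0]]]}}

```text
time_s: 11.3
ee_pos: [501.4, 306.5, 116.9]
ee_rot: [0.707, -0.001, -0.707, -0.001]
wrist_force: [-0.4, -1.0, -0.5]
gripper_width: 0.378
```

Emit:
{"api": "send_rows", "payload": {"rows": [[[0,0,0,0,0.65],[0,0,0,0,0.65],[0,0,0,0,0.65],[-0.01,0,0,0,0.65],[-0.025,0,0,0,0.65],[-0.035,0,0,0,0.65],[-0.03,0,0,0,0.65],[0,0.02,-0.01,0,0.65],[0,0.034,-0.017,0,0.65],[0,0.034,-0.017,0,0.65],[0,0.034,-0.017,0,0.65],[0,0.034,-0.017,0,0.65],[0,0.034,-0.017,0,0.65],[0,0.0355,-0.0165,0,0.65],[0,0,0,0,0.65],[0,0,0,0,0.65]]]}}

```text
time_s: 13.3
ee_pos: [612.1, 81.8, 217.2]
ee_rot: [0.707, -0.0, -0.707, -0.001]
wrist_force: [0.4, 0.0, -0.2]
gripper_width: 0.65
```

```bash
python3 snap.py side 100 100 200 200 c9; python3 -c "
from h import *
to([613,80.8,119])"
```

```text
t 13.35 pos [611.9  82.5 217.2] F [-0.2  0.1 -0.5] w 0.649 yaw_y -89.99 tilt 0.05
tool shift to target (mm) [216.9  82.6 612. ]
t 13.35 pos [611.9  82.5 217.2] F [-0.2  0.1 -0.5] w 0.649 yaw_y -89.99 tilt 0.05
tool shift to target (mm) [98.2  1.8 -1.1]
```

View pics/c9.png

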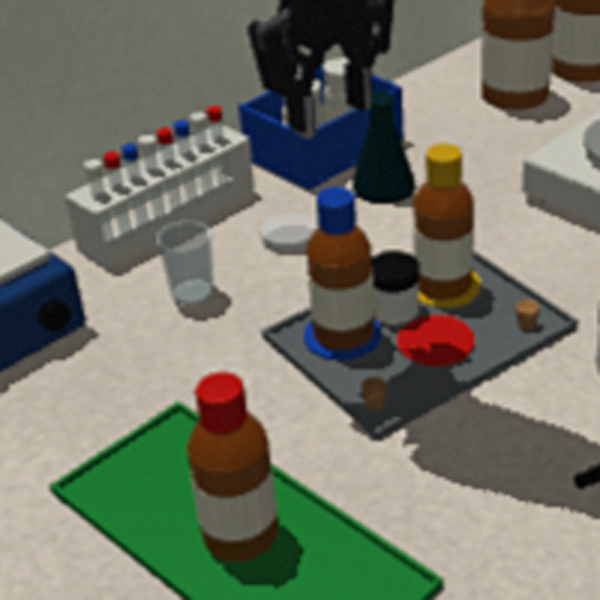

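The red bottle stands upright in the green tray. Next is the blue one.

Emit:
{"api": "send_rows", "payload": {"rows": [[[0.025,0.001,0,0,0.65],[0.025,0,-0.0005,0,0.65],[0.02,0,0,0,0.65],[0.015,0,0,0,0.65],[0.013,0,0,0,0.65],[0,0,0,0,0.65],[0,0,0,0,0.65],[0,0,0,0,0],[0,0,0,0,0],[0,0,0,0,0],[0,0,0,0,0],[0,0,0,0,0]]]}}

```text
time_s: 14.85
ee_pos: [613.5, 80.3, 119.7]
ee_rot: [0.708, -0.0, -0.706, -0.001]
wrist_force: [-0.3, 1.3, 4.5]
gripper_width: 0.381
```

```bash
python3 snap.py side 180 100 110 110 c10
```

```text
t 14.9 pos [613.5  80.4 119.7] F [0.1 0.4 5.8] w 0.379 yaw_y -90.08 tilt 0.11
tool shift to target (mm) [118.5  81.3 613.6]
```

View pics/c10.png

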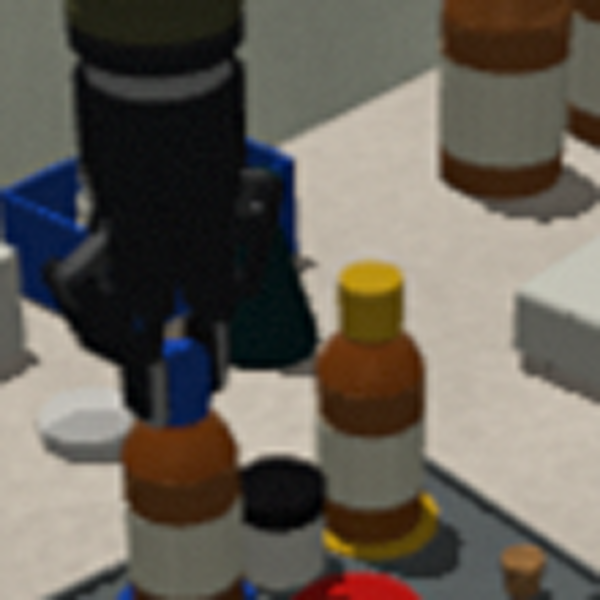

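The blue cap is gripped at its lower half. Lifting it and carrying it to the green tray's far end.

Emit:
{"api": "send_rows", "payload": {"rows": [[[-0.005,0,0,0,0],[-0.01,0,0,0,0],[-0.02,0,0,0,0],[-0.025,0,0,0,0],[-0.025,0,0,0,0],[-0.015,0,0,0,0],[0,-0.02,0.0,0,0],[0,-0.034,0.0035,0,0],[0,-0.034,0.004,0,0],[0,-0.034,0.004,0,0],[0,-0.034,0.004,0,0],[0,-0.034,0.004,0,0],[0,-0.036,0.002,0,0],[0,0,0,0,0],[0.025,0,0,0,0],[0.025,0,0,0,0],[0.02,0,0,0,0],[0.018,0,0,0,0],[0,0,0,0,0],[0,0,0,0,0]]]}}

```text
time_s: 17.4
ee_pos: [592.1, 306.4, 131.5]
ee_rot: [0.707, -0.0, -0.707, -0.001]
wrist_force: [0.3, -0.5, -2.8]
gripper_width: 0.379
```

```bash
python3 snap.py side 80 120 200 200 c11
```

```text
t 17.45 pos [592.2 306.5 131.8] F [-0.   0.  -2.7] w 0.379 yaw_y -90.1 tilt 0.11
tool shift to target (mm) [130.5 307.6 591.9]
```

View pics/c11.png

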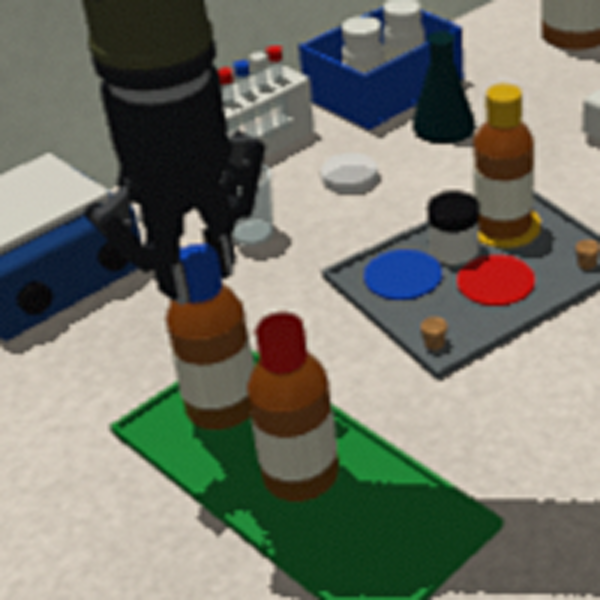

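Emit:
{"api": "send_rows", "payload": {"rows": [[[0.007,0,0,0,0],[0.005,0,0,0,0],[0.0025,0,0,0,0],[0,0,0,0,0],[0,0,0,0,0]]]}}

```text
time_s: 18.08
ee_pos: [591.7, 306.0, 116.8]
ee_rot: [0.707, -0.001, -0.707, -0.001]
wrist_force: [-1.4, -2.0, 3.3]
gripper_width: 0.381
```

```bash
python3 -c "
from h import *
to([593.5,-38,119])
d=get_image('top')
for c,p in (('red',[542,33]),('blue',[613,80])): print(c,disc(d,c,7,p))
d=get_image('side')
for c,p in (('red',[542,33]),('blue',[613,80])): print(c,disc(d,c,7,p))
"
```

```text
t 18.07 pos [591.7 306.  116.8] F [-1.4 -2.   3.3] w 0.381 yaw_y -90.09 tilt 0.03
tool shift to target (mm) [ -2.2 344.   -2.3]
red (array([542.6,  32. ]), np.float64(35.5), 786.0)
blue (array([613.8,  82.6]), np.float64(35.5), 775.0)
red (array([539.5,  33.2]), np.float64(36.0), 327.5)
blue (array([611.1,  84. ]), np.float64(36.1), 324.5)
```

Blue is down (wrist force went from -2.8 to +3.3 N). I'll release it and go for yellow.

Emit:
{"api": "send_rows", "payload": {"rows": [[[0,0,0,0,0.65],[0,0,0,0,0.65],[0,0,0,0,0.65],[-0.01,0,0,0,0.65],[-0.025,0,0,0,0.65],[-0.035,0,0,0,0.65],[-0.03,0,0,0,0.65],[0,0.02,0,0,0.65],[0,0.04,0,0,0.65],[0,0.04,0,0,0.65],[0,0.04,0,0,0.65],[0,0.04,0,0,0.65],[0,0.04,0,0,0.65],[0,0.04,0,0,0.65],[0,0.04,0,0,0.65],[0,0.03,-0.002,0,0.65],[0,0.014,0,0,0.65],[0,0,0,0,0.65],[0,0,0,0,0.65]]]}}

```text
time_s: 20.55
ee_pos: [592.9, -36.1, 216.1]
ee_rot: [-0.707, -0.001, 0.707, 0.0]
wrist_force: [0.0, 0.2, 0.1]
gripper_width: 0.65
```

```bash
python3 snap.py side 80 100 220 220 c12; python3 -c "
from h import *
to([593.5,-38,119])"
```

```text
t 20.6 pos [593.  -35.9 216.2] F [-0.9 -0.  -0.3] w 0.65 yaw_y -89.93 tilt 0.04
tool shift to target (mm) [216.3 -36.4 592.9]
t 20.6 pos [593.  -35.9 216.2] F [-0.9 -0.  -0.3] w 0.65 yaw_y -89.93 tilt 0.04
tool shift to target (mm) [97.2  2.2 -0.5]
```

View pics/c12.png

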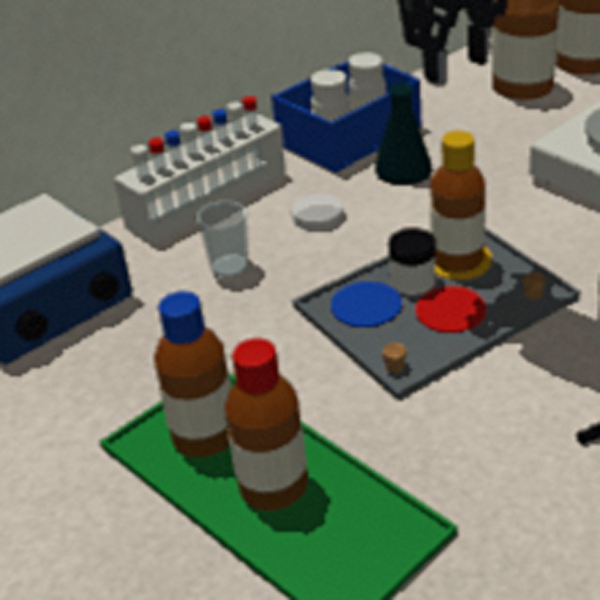

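Emit:
{"api": "send_rows", "payload": {"rows": [[[0.025,0.002,0,0,0.65],[0.025,0,-0.0005,0,0.65],[0.02,0,0,0,0.65],[0.015,0,0,0,0.65],[0.012,0,0,0,0.65],[0,0,0,0,0.65],[0,0,0,0,0.65],[0,0,0,0,0],[0,0,0,0,0],[0,0,0,0,0],[0,0,0,0,0],[0,0,0,0,0]]]}}

```text
time_s: 22.1
ee_pos: [594.3, -39.7, 120.2]
ee_rot: [0.708, -0.001, -0.706, -0.0]
wrist_force: [0.0, 0.7, 6.3]
gripper_width: 0.381
```

```bash
python3 snap.py side 200 90 110 110 c13
```

```text
t 22.15 pos [594.3 -39.8 120.2] F [-0.6  1.4  6.1] w 0.377 yaw_y -90.08 tilt 0.11
tool shift to target (mm) [119.1 -38.9 594.6]
```

View pics/c13.png

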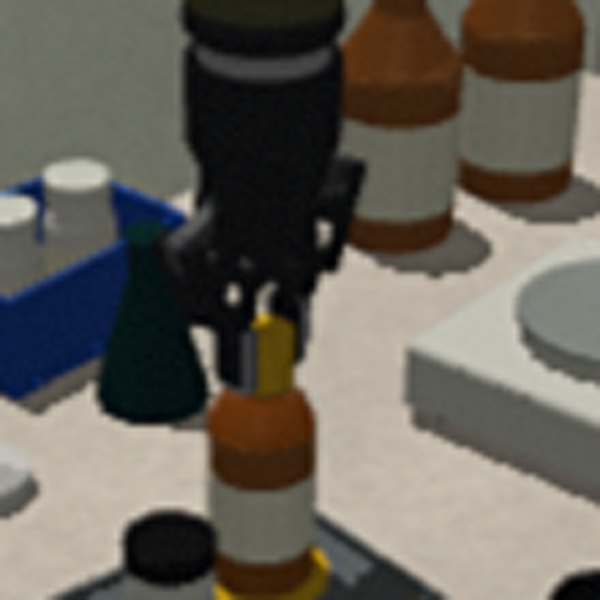

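Emit:
{"api": "send_rows", "payload": {"rows": [[[-0.005,0,0,0,0],[-0.01,0,0,0,0],[-0.02,0,0,0,0],[-0.025,0,0,0,0],[-0.025,0,0,0,0],[-0.015,0,0,0,0],[0,-0.016,0.01,0,0],[0,-0.033,0.02,0,0],[0,-0.033,0.02,0,0],[0,-0.033,0.02,0,0],[0,-0.033,0.02,0,0],[0,-0.033,0.02,0,0],[0,-0.033,0.02,0,0],[0,-0.033,0.02,0,0],[0,-0.033,0.02,0,0],[0,-0.033,0.014,0,0],[0,-0.033,0,0,0],[0,0,0,0,0],[0,0,0,0,0]]]}}

```text
time_s: 24.52
ee_pos: [408.9, 305.7, 218.2]
ee_rot: [-0.707, 0.001, 0.708, -0.0]
wrist_force: [-0.5, 0.0, -2.4]
gripper_width: 0.375
```

```bash
python3 snap.py side 80 100 240 240 c14; python3 -c "
from h import *
to([410,306.5,130])
for n in('top','side'):
  d=get_image(n)
  for c,p in (('red',[542,33]),('blue',[613,80]),('yellow',[594,-39])): print(n,c,disc(d,c,7,p))
  d2=d;cv2.imwrite('pics/%s14.png'%n,d['color'])
"
```

```text
t 24.57 pos [409.5 305.2 218.4] F [ 0.9  0.3 -2.3] w 0.376 yaw_y -90.13 tilt 0.12
tool shift to target (mm) [219.4 305.8 408.6]
t 24.57 pos [409.5 305.2 218.4] F [ 0.9  0.3 -2.3] w 0.376 yaw_y -90.13 tilt 0.12
tool shift to target (mm) [88.4 -1.4 -0.6]
top red (array([542.6,  31.9]), np.float64(35.5), 788.0)
top blue (array([613.9,  82.6]), np.float64(35.5), 774.0)
top yellow (array([593.3, -39.4]), np.float64(35.6), 783.0)
side red (array([539.5,  33.5]), np.float64(35.9), 326.5)
side blue (array([602.9,  77.9]), np.float64(28.8), 162.0)
side yellow (array([589.2, -39.4]), np.float64(35.3), 250.5)
```

View pics/c14.png

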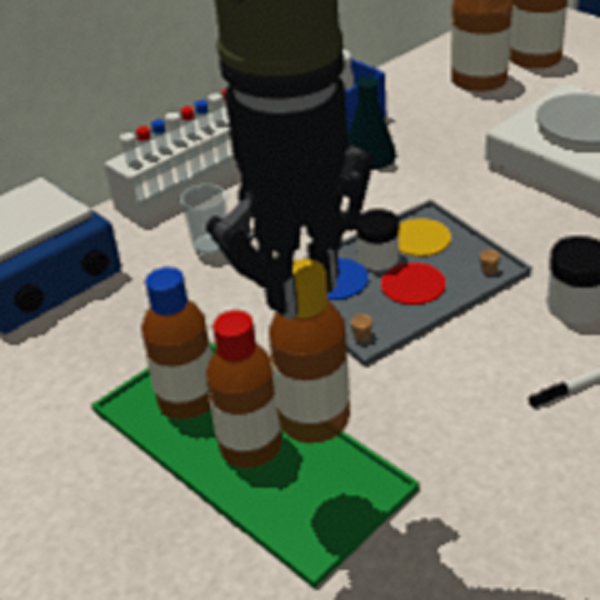

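View pics/top14.png

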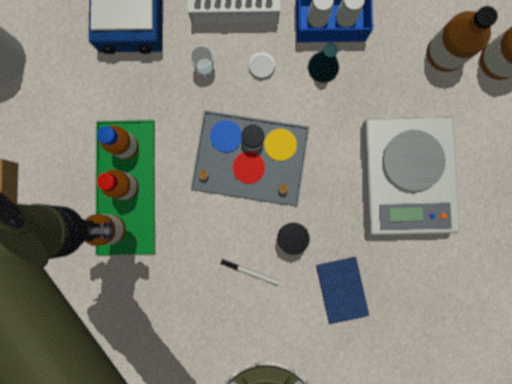

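Emit:
{"api": "send_rows", "payload": {"rows": [[[0.02,-0.001,0,0,0],[0.025,0,0,0,0],[0.025,0,0,0,0],[0.018,0,0,0,0],[0.007,0,0,0,0],[0.004,0,0,0,0],[0.002,0,0,0,0],[0,0,0,0,0],[0,0,0,0,0]]]}}

```text
time_s: 25.8
ee_pos: [410.4, 307.4, 118.6]
ee_rot: [0.707, -0.001, -0.707, -0.001]
wrist_force: [0.2, -0.5, -2.8]
gripper_width: 0.377
```

```bash
python3 snap.py side 80 100 240 240 c15; python3 -c "
from h import *
d=get_image('top')
h=cv2.cvtColor(d['color'],cv2.COLOR_BGR2HSV)
A,uv=pts3(d,np.ones((384,512),bool))
# jar lid: depth 48..66 near
k=(A[:,2]>46)&(A[:,2]<66)&(np.hypot(A[:,0]-604,A[:,1]-20.6)<40); Q=A[k]
print('jar',k.sum(),Q.mean(0),cv2.minEnclosingCircle(Q[:,:2].astype(np.float32)))
m=cv2.inRange(h,(0,0,0),(180,255,70)); L=cv2.connectedComponents(m)[1]; u,v=proj(d,[[604,20.6,58]])[0].astype(int); mm=(L==L[v,u]).astype(np.uint8); print(mm.sum())
c=max(cv2.findContours(mm,0,1)[0],key=cv2.contourArea).reshape(-1,2); print(cv2.boundingRect(c)); 
for z in(58,): 
  W=cast(d,c,z)[:,:2]; print(cv2.minEnclosingCircle(W.astype(np.float32)), W.min(0),W.max(0))
print('pan hsv',h[160,414],h[160,380])
g=cv2.cvtColor(d['color'],cv2.COLOR_BGR2GRAY)[120:205,370:455]
C=cv2.HoughCircles(cv2.resize(g,None,fx=4,fy=4,interpolation=cv2.INTER_CUBIC),cv2.HOUGH_GRADIENT,1,200,param1=80,param2=20,minRadius=110,maxRadius=145)
print(C); x,y=C[0,0,:2]/4; print(cast(d,[[370+x,120+y]],70))
"
```

```text
t 25.85 pos [410.3 307.4 118.5] F [ 0.8 -0.7 -2.1] w 0.382 yaw_y -90.09 tilt 0.04
tool shift to target (mm) [118.2 308.1 409.9]
jar 433 [604.49646983  22.48195102  58.77846321] ((605.2990112304688, 22.888673782348633), 25.156856536865234)
490
(242, 125, 22, 29)
((595.5770263671875, 21.573049545288086), 31.8637638092041) [566.59482954  -0.70730175] [627.28150699  44.51856888]
pan hsv [ 64  13 135] [ 41  11 191]
[[[180.5 173.5 134.5]]]
[[ 539.07182559 -319.21818006   70.        ]]
```

View pics/c15.png

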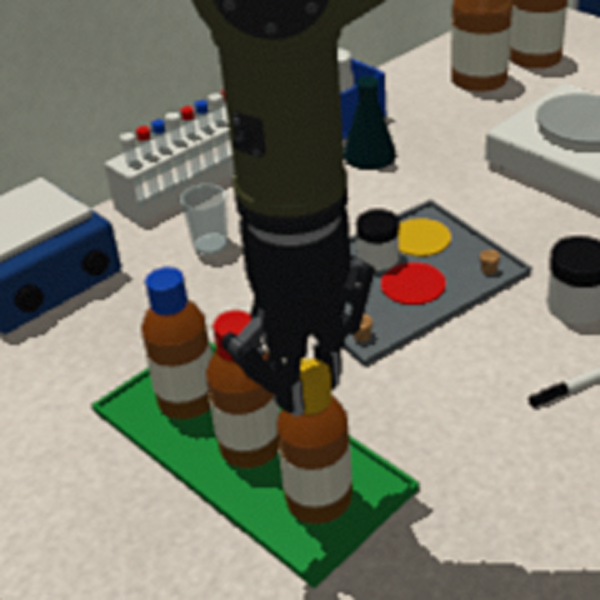

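Emit:
{"api": "send_rows", "payload": {"rows": [[[0.0015,0,0,0,0],[0,0,0,0,0],[0,0,0,0,0],[0,0,0,0,0.65],[0,0,0,0,0.65],[0,0,0,0,0.65],[-0.01,0,0,0,0.65],[-0.025,0,0,0,0.65],[-0.035,0,0,0,0.65],[-0.03,0,0,0,0.65],[0,0.02,-0.014,0,0.8],[0,0.035,-0.024,0,0.8],[0,0.035,-0.024,0,0.8],[0,0.035,-0.024,0,0.8],[0,0.035,-0.024,0,0.8],[0,0.035,-0.024,0,0.8],[0,0.035,-0.024,0,0.8],[0,0.035,-0.024,0,0.8],[0,0.02,-0.012,0,0.8],[0,0,0,0,0.8]]]}}

```text
time_s: 28.4
ee_pos: [603.9, 20.6, 216.6]
ee_rot: [-0.707, 0.001, 0.707, 0.002]
wrist_force: [-1.1, 0.1, 0.1]
gripper_width: 0.794
```

```bash
python3 snap.py side 80 100 240 240 c16; python3 -c "
from h import *
to([604.3,22,130])
for n in('top','side'):
  d=get_image(n)
  g=cv2.cvtColor(d['color'],cv2.COLOR_BGR2GRAY)
  u,v=proj(d,[[548,-311,70]])[0].round().astype(int)
  print(n,u,v,g[v,u-70:u+70:5])
  # radial edge search: strongest brightness rise between r 55 and 75
  E=[]
  for a in np.radians(np.arange(0,360,6)):
    r=np.arange(54,78,.5); X=np.c_[548+r*np.cos(a),-311+r*np.sin(a),np.full(len(r),70)]
    p=proj(d,X).astype(np.float32); s=cv2.remap(g,p[:,:1],p[:,1:],cv2.INTER_LINEAR).ravel().astype(float)
    gr=np.gradient(cv2.GaussianBlur(s.reshape(-1,1),(1,9),2).ravel()); i=gr.argmax()
    if gr[i]>1.5: E.append(X[i,:2])
  E=np.array(E)
  for it in range(4):
    s=np.linalg.lstsq(np.c_[2*E,np.ones(len(E))],(E**2).sum(1),rcond=None)[0]; R=np.sqrt(s[2]+s[0]**2+s[1]**2); res=abs(np.hypot(*(E-s[:2]).T)-R); E=E[res<max(1.5,2*np.median(res))]
  print('pan',s[:2].round(1),R.round(1),len(E))
"
```

```text
t 28.45 pos [603.2  22.9 216.7] F [ 0.7  1.3 -0.3] w 0.802 yaw_y -90.09 tilt 0.08
tool shift to target (mm) [217.1  24.1 603. ]
t 28.45 pos [603.2  22.9 216.7] F [ 0.7  1.3 -0.3] w 0.802 yaw_y -90.09 tilt 0.08
tool shift to target (mm) [86.7  1.  -1.1]
top 411 159 [205 203 206 205 128  98 222 221 205 164 163 162 159 158 159 156 155 154
 156 152 154 201 207 201 203 201 205 200]
pan [ 544.  -315.4] 66.9 55
side 312 146 [181 184 181 181 180 181 180 182 178 192 194 129 128 130 129 128 131 134
 128 191 186 181 178 178 176 180 181 179]
pan [ 542.1 -314.8] 65.9 26
```

View pics/c16.png

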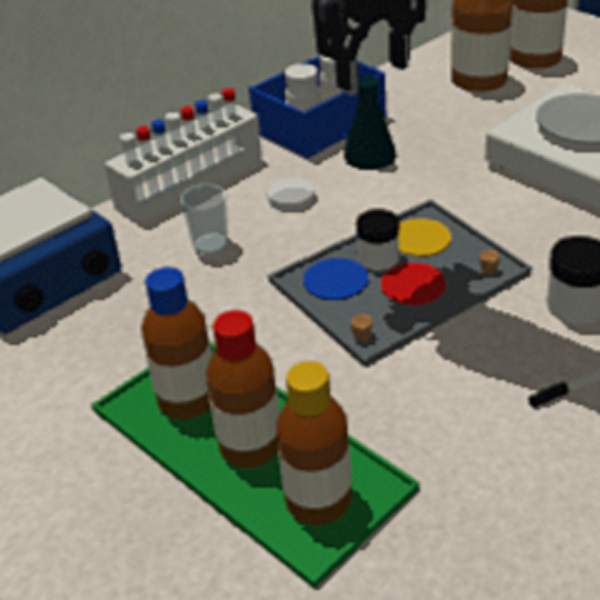

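All three bottles stand in the green tray. Next I'll lower over the small jar, stopping above it to check.

Emit:
{"api": "send_rows", "payload": {"rows": [[[0.025,0.001,-0.001,0,0.8],[0.03,0,0,0,0.8],[0.03,0,0,0,0.8],[0.03,0,0,0,0.8],[0.02,0,0,0,0.8],[0,0,0,0,0.8],[0,0,0,0,0.8]]]}}

```text
time_s: 29.42
ee_pos: [605.4, 21.6, 83.0]
ee_rot: [0.708, -0.0, -0.706, -0.0]
wrist_force: [-0.6, -0.1, 0.9]
gripper_width: 0.8
```

```bash
python3 snap.py side 180 110 120 120 c17
```

```text
t 29.48 pos [605.7  21.4  83.2] F [ 0.4 -1.3  0.5] w 0.797 yaw_y -90.07 tilt 0.14
tool shift to target (mm) [ 81.7  22.1 605.8]
```

View pics/c17.png

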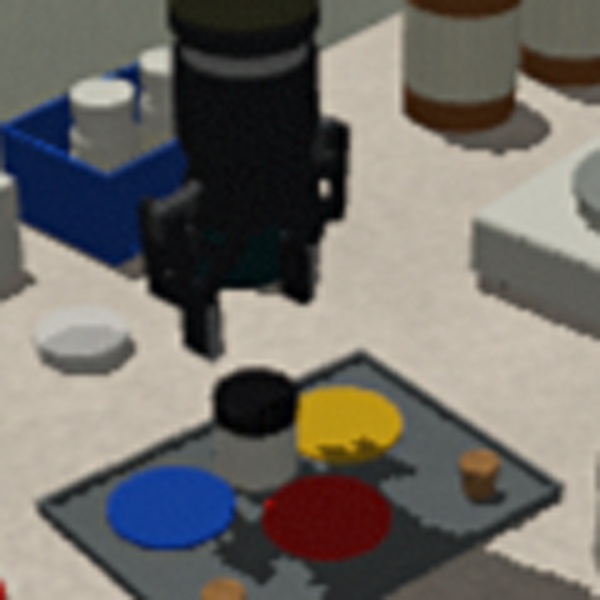

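The fingers straddle the lid, so I'm lowering and closing.

Emit:
{"api": "send_rows", "payload": {"rows": [[[0.02,0,0.001,0,0.8],[0.018,0,0,0,0.8],[0.012,0,0,0,0.8],[0.006,0,0,0,0.8],[0,0,0,0,0.8],[0,0,0,0,0],[0,0,0,0,0],[0,0,0,0,0],[0,0,0,0,0],[0,0,0,0,0]]]}}

```text
time_s: 30.72
ee_pos: [604.6, 21.1, 26.7]
ee_rot: [0.708, -0.001, -0.706, -0.001]
wrist_force: [-0.1, 0.1, 6.6]
gripper_width: 0.563
```

```bash
python3 snap.py side 180 110 120 120 c18
```

```text
t 30.77 pos [604.6  21.1  26.7] F [0.  1.1 5. ] w 0.562 yaw_y -90.09 tilt 0.12
tool shift to target (mm) [ 25.5  22.  604.6]
```

View pics/c18.png

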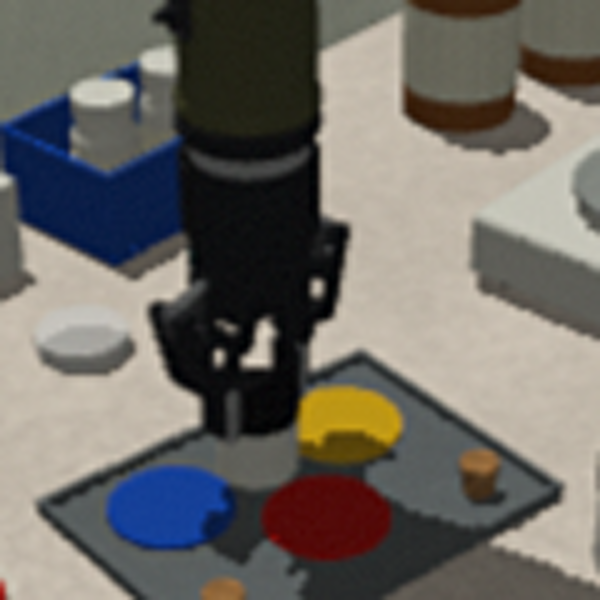

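Emit:
{"api": "send_rows", "payload": {"rows": [[[-0.005,0,0,0,0],[-0.015,0,0,0,0],[-0.03,0,0,0,0],[-0.03,0,0,0,0],[-0.03,0,0,0,0],[-0.015,0,0,0,0],[0,0.02,0.004,0,0],[0,0.034,0.006,0,0],[0,0.034,0.006,0,0],[0,0.034,0.006,0,0],[0,0.034,0.006,0,0],[0,0.034,0.006,0,0],[0,0.034,0.006,0,0],[0,0.034,0.006,0,0],[0,0.034,0.006,0,0],[0,0.034,0.006,0,0],[0,0.01,0.003,0,0],[0,0,0,0,0],[0,0,0,0,0]]]}}

```text
time_s: 33.15
ee_pos: [542.8, -312.6, 150.7]
ee_rot: [0.707, 0.001, -0.707, -0.0]
wrist_force: [-0.5, -0.3, -1.2]
gripper_width: 0.56
```

```bash
python3 snap.py side 200 70 190 150 c19; python3 -c "
from h import *
to([543.5,-315,93])
for n in('top','side'):
  d=get_image(n)
  for c,p in (('red',[542,33]),('blue',[613,80]),('yellow',[594,-39])): print(n,c,disc(d,c,7,p))
"
```

```text
t 33.2 pos [ 542.9 -312.6  150.8] F [-0.2 -0.3 -2.2] w 0.56 yaw_y -89.92 tilt 0.05
tool shift to target (mm) [ 150.9 -313.2  542.5]
t 33.2 pos [ 542.9 -312.6  150.8] F [-0.2 -0.3 -2.2] w 0.56 yaw_y -89.92 tilt 0.05
tool shift to target (mm) [57.8  2.4 -0.6]
top red (array([542.5,  32. ]), np.float64(35.4), 784.0)
top blue (array([613.9,  82.8]), np.float64(35.5), 774.0)
top yellow (array([593.2, -39.5]), np.float64(35.5), 780.0)
side red (array([539.5,  33.5]), np.float64(35.9), 326.0)
side blue (array([611.2,  84. ]), np.float64(36.1), 324.5)
side yellow (array([590.3, -38. ]), np.float64(36.1), 270.0)
```

View pics/c19.png

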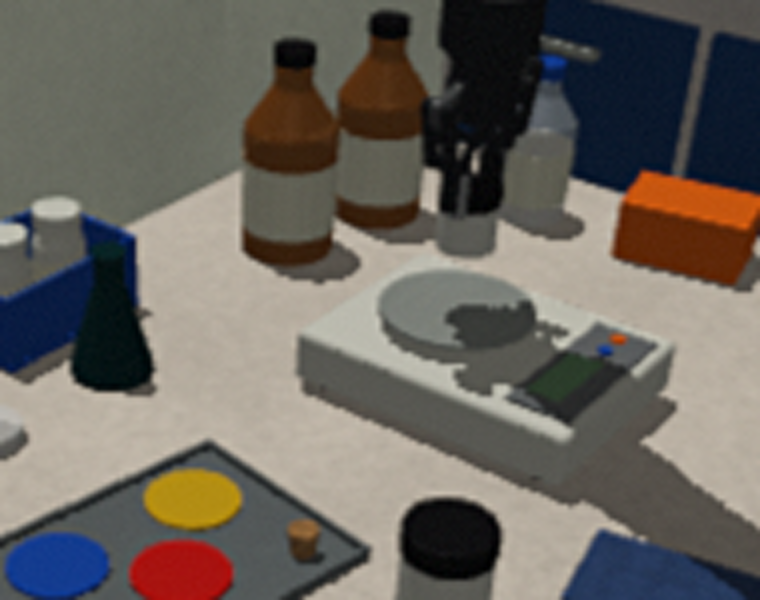

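Emit:
{"api": "send_rows", "payload": {"rows": [[[0.015,0.0025,-0.0005,0,0],[0.02,0,0,0,0],[0.012,0,0,0,0],[0.005,0,0,0,0],[0.003,0,0,0,0],[0.0015,0,0,0,0],[0,0,0,0,0],[0,0,0,0,0]]]}}

```text
time_s: 34.3
ee_pos: [542.8, -317.6, 94.7]
ee_rot: [0.707, -0.001, -0.707, -0.0]
wrist_force: [0.4, 0.6, -2.0]
gripper_width: 0.556
```

```bash
python3 snap.py side 250 90 110 110 c20
```

```text
t 34.35 pos [ 542.8 -317.6   94.6] F [-1.1 -0.  -2.5] w 0.564 yaw_y -90.09 tilt 0.04
tool shift to target (mm) [  94.2 -316.7  543.4]
```

View pics/c20.png

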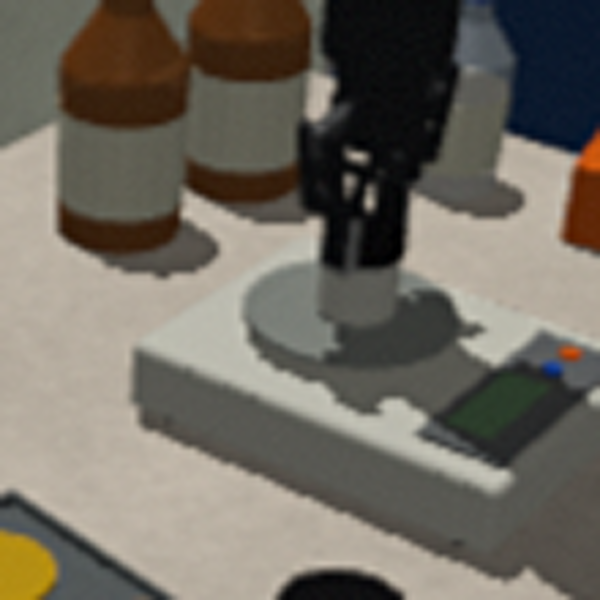

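Emit:
{"api": "send_rows", "payload": {"rows": [[[0,-0.002,0,0,0],[0.0015,0,0,0,0],[0.001,0,0,0,0],[0,0,0,0,0],[0,0,0,0,0]]]}}

```text
time_s: 34.98
ee_pos: [542.8, -315.2, 92.7]
ee_rot: [0.707, -0.001, -0.707, -0.0]
wrist_force: [-3.1, 1.4, 5.3]
gripper_width: 0.559
```

The jar touches the pan (wrist force +5 N). Releasing and rising.

Emit:
{"api": "send_rows", "payload": {"rows": [[[0,0,0,0,0.8],[0,0,0,0,0.8],[0,0,0,0,0.8],[0,0,0,0,0.8],[-0.01,0,0,0,0.8],[-0.025,0,0,0,0.8],[-0.035,0,0,0,0.65],[-0.035,0,0,0,0.65],[-0.02,-0.02,0,0,0.65],[0,-0.05,0,0,0.65],[0,-0.05,0,0,0.65],[0,-0.05,0,0,0.65],[0,-0.05,0,0,0.65],[0,0,0,0,0.65]]]}}

```text
time_s: 36.72
ee_pos: [542.6, -87.9, 217.2]
ee_rot: [0.707, 0.003, -0.707, 0.003]
wrist_force: [0.5, -0.3, 0.9]
gripper_width: 0.653
```

```bash
python3 snap.py side 250 90 110 110 c21; python3 -c "
from h import *
to([591.9,306.2,217])
d=get_image('top'); cv2.imwrite('pics/t21.png',cv2.resize(d['color'][90:260,330:490],None,fx=3.4,fy=3.4,interpolation=cv2.INTER_CUBIC))
A,uv=pts3(d,np.ones((384,512),bool))
k=(A[:,2]>115)&(A[:,2]<135)&(np.hypot(A[:,0]-543,A[:,1]+315)<50); Q=A[k]
print('jar',k.sum(),Q.mean(0),cv2.minEnclosingCircle(Q[:,:2].astype(np.float32)))
"
```

```text
t 36.77 pos [542.6 -91.5 216.9] F [ 0.  -0.5 -0.1] w 0.652 yaw_y -89.74 tilt 0.02
tool shift to target (mm) [217.  -94.  542.1]
t 36.77 pos [542.6 -91.5 216.9] F [ 0.  -0.5 -0.1] w 0.652 yaw_y -89.74 tilt 0.02
tool shift to target (mm) [-2.000e-01 -3.975e+02 -5.110e+01]
jar 424 [ 542.52351421 -317.20731184  124.95429447] ((544.4197387695312, -314.9375305175781), 25.29746437072754)
```

View pics/c21.png

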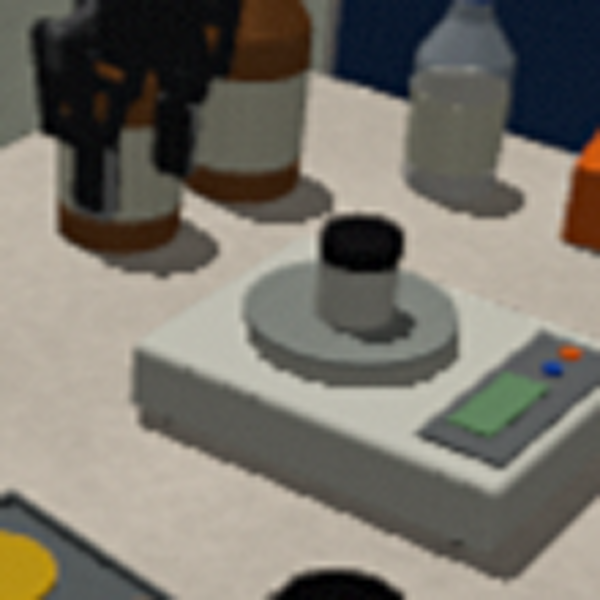

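View pics/t21.png

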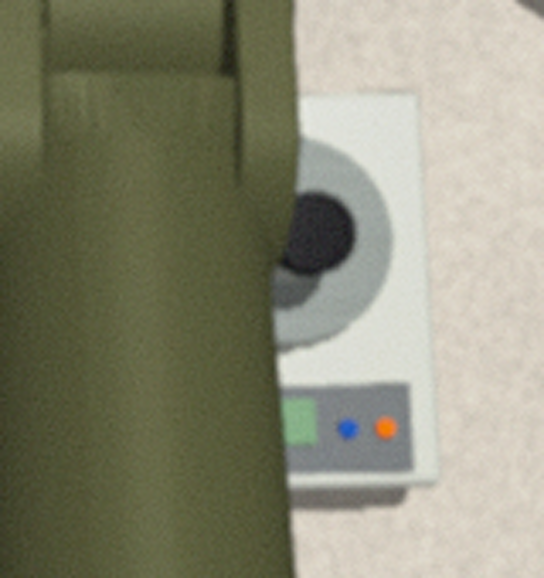

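The jar stands upright in the middle of the pan and is free. Next I'll fetch blue from the green tray.

Emit:
{"api": "send_rows", "payload": {"rows": [[[0,-0.03,0,0,0.65],[0,-0.045,-0.005,0,0.65],[0,-0.045,-0.006,0,0.65],[0,-0.045,-0.006,0,0.65],[0,-0.045,-0.006,0,0.65],[0,-0.045,-0.006,0,0.65],[0,-0.045,-0.006,0,0.65],[0,-0.045,-0.006,0,0.65],[0,-0.035,-0.006,0,0.65],[0,-0.0175,-0.003,0,0.65],[0,0,0,0,0.65],[0,0,0,0,0.65],[0,0,0,0,0.65]]]}}

```text
time_s: 38.45
ee_pos: [594.3, 299.9, 216.8]
ee_rot: [0.707, -0.002, -0.707, -0.001]
wrist_force: [-0.2, -0.4, -0.1]
gripper_width: 0.651
```

```bash
python3 -c "
from h import *
to([591.9,306.2,117])
d=get_image('top'); A,uv=pts3(d,np.ones((384,512),bool))
k=(A[:,2]>115)&(A[:,2]<135)&(np.hypot(A[:,0]-543,A[:,1]+315)<50); Q=A[k]
print('jar',k.sum(),Q.mean(0),cv2.minEnclosingCircle(Q[:,:2].astype(np.float32)))
cv2.imwrite('pics/t22.png',cv2.resize(d['color'][90:260,330:490],None,fx=3.4,fy=3.4,interpolation=cv2.INTER_CUBIC))
"
```

```text
t 38.45 pos [594.3 299.9 216.8] F [-0.2 -0.4 -0.1] w 0.651 yaw_y -90.25 tilt 0.08
tool shift to target (mm) [99.8 -6.5  2.5]
jar 520 [ 543.54978505 -313.14154264  124.83484045] ((544.1229858398438, -314.2928466796875), 25.10679054260254)
```

View pics/t22.png

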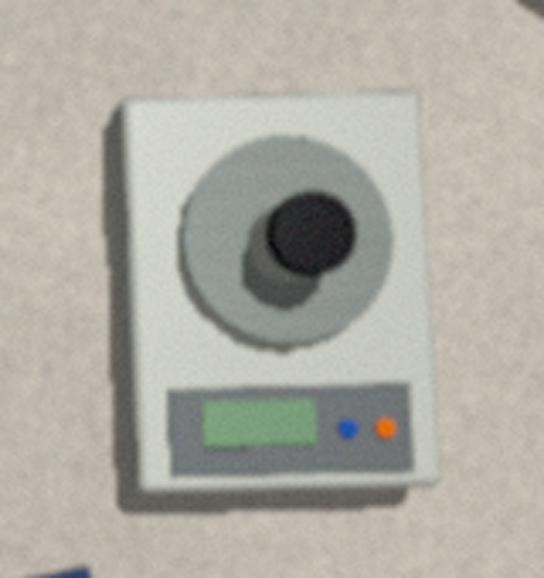

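Emit:
{"api": "send_rows", "payload": {"rows": [[[0.01,-0.0065,0.0025,0,0.65],[0.025,0,0,0,0.65],[0.025,0,0,0,0.65],[0.02,0,0,0,0.65],[0.012,0,0,0,0.65],[0.007,0,0,0,0.65],[0,0,0,0,0.65],[0,0,0,0,0.65]]]}}

```text
time_s: 39.5
ee_pos: [591.5, 308.9, 118.5]
ee_rot: [0.708, -0.0, -0.707, -0.001]
wrist_force: [-0.5, 0.1, 0.0]
gripper_width: 0.652
```

```bash
python3 snap.py side 80 120 180 180 c23; python3 -c "
from h import *
d=get_image('top'); print('pan',cast(d,[[414.3,160.3]],70)); to([591.9,306.2,117])"
```

```text
t 39.55 pos [591.6 308.9 118.6] F [ 1.1 -1.3 -0.1] w 0.652 yaw_y -90.09 tilt 0.08
tool shift to target (mm) [117.6 309.9 591.2]
pan [[ 545.59494644 -317.73430832   70.        ]]
t 39.6 pos [591.5 308.8 118.5] F [-0.1  0.4  0. ] w 0.647 yaw_y -90.09 tilt 0.07
tool shift to target (mm) [ 1.5  2.6 -0.4]
```

View pics/c23.png

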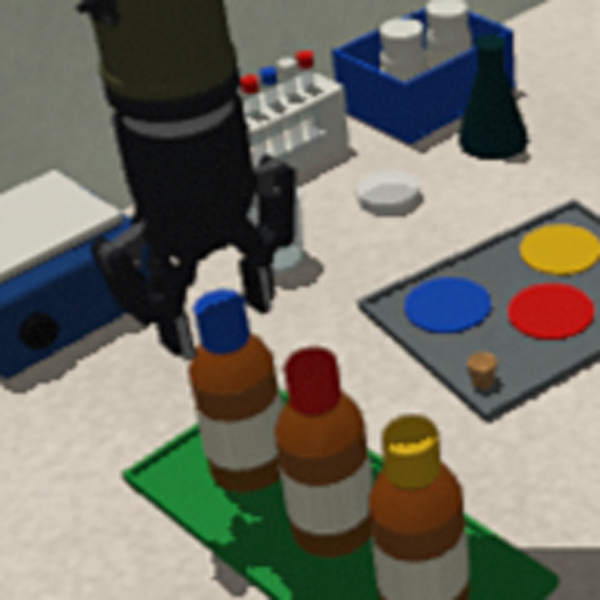

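Emit:
{"api": "send_rows", "payload": {"rows": [[[0.001,0.0025,0,0,0.65],[0,0,0,0,0.65],[0,0,0,0,0],[0,0,0,0,0],[0,0,0,0,0],[0,0,0,0,0],[0,0,0,0,0],[-0.005,0,0,0,0],[-0.01,0,0,0,0],[-0.02,0,0,0,0],[-0.025,0,0,0,0],[-0.025,0,0,0,0],[-0.015,0,0,0,0],[0,0,0,0,0],[0,0,0,0,0]]]}}

```text
time_s: 41.48
ee_pos: [590.7, 305.6, 215.7]
ee_rot: [-0.707, 0.001, 0.708, 0.0]
wrist_force: [0.6, 0.4, -4.1]
gripper_width: 0.383
```

```bash
python3 snap.py side 80 100 180 180 c24; python3 -c "
from h import *
to([613.2,82.9,135])"
```

```text
t 41.52 pos [590.6 305.5 215.4] F [-0.2 -0.5 -3.3] w 0.379 yaw_y -90.09 tilt 0.12
tool shift to target (mm) [216.8 306.2 589.7]
t 41.52 pos [590.6 305.5 215.4] F [-0.2 -0.5 -3.3] w 0.379 yaw_y -90.09 tilt 0.12
tool shift to target (mm) [ 80.6 222.4 -23.1]
```

View pics/c24.png

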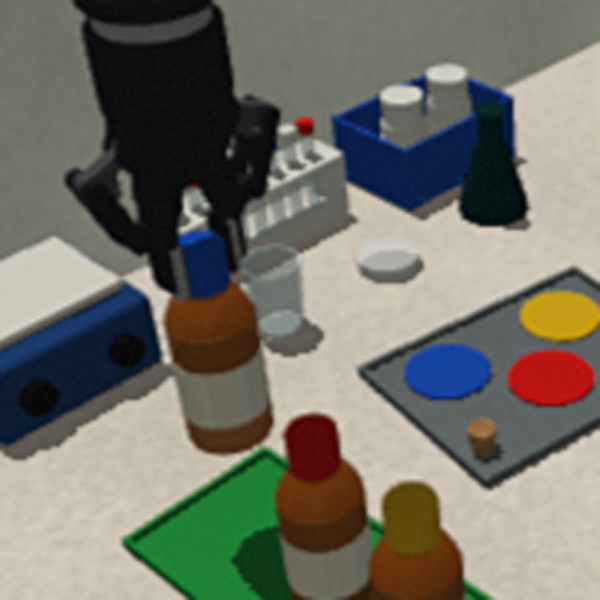

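Emit:
{"api": "send_rows", "payload": {"rows": [[[0,0.02,-0.002,0,0],[0,0.035,-0.004,0,0],[0,0.035,-0.004,0,0],[0,0.035,-0.004,0,0],[0,0.035,-0.004,0,0],[0,0.035,-0.004,0,0],[0,0.0275,-0.001,0,0],[0,0,0,0,0],[0.02,0,0,0,0],[0.025,0,0,0,0],[0.02,0,0,0,0],[0.015,0,0,0,0],[0,0,0,0,0],[0,0,0,0,0],[0,0,0,0,0]]]}}

```text
time_s: 43.4
ee_pos: [614.5, 83.7, 137.7]
ee_rot: [0.708, -0.001, -0.706, -0.001]
wrist_force: [0.3, 0.5, -3.3]
gripper_width: 0.379
```

```bash
python3 -c "
from h import *
to([613.2,82.9,120.5])"
```

```text
t 43.4 pos [614.5  83.7 137.7] F [ 0.3  0.5 -3.3] w 0.379 yaw_y -90.1 tilt 0.11
tool shift to target (mm) [17.2  0.8  1.3]
```

Emit:
{"api": "send_rows", "payload": {"rows": [[[0.007,0.001,0.001,0,0],[0.006,0,0,0,0],[0.002,0,0,0,0],[0.001,0,0,0,0],[0,0,0,0,0],[0,0,0,0,0]]]}}

```text
time_s: 44.15
ee_pos: [612.9, 82.5, 120.8]
ee_rot: [0.707, -0.001, -0.707, -0.001]
wrist_force: [-0.7, 0.7, -2.7]
gripper_width: 0.378
```

```bash
python3 snap.py side 170 130 120 100 c25; python3 -c "
from h import *
to([613.2,82.9,120.5])"
```

```text
t 44.2 pos [612.9  82.5 120.9] F [-1.6 -0.8 -3.3] w 0.38 yaw_y -90.09 tilt 0.02
tool shift to target (mm) [120.7  83.4 612.8]
t 44.2 pos [612.9  82.5 120.9] F [-1.6 -0.8 -3.3] w 0.38 yaw_y -90.09 tilt 0.02
tool shift to target (mm) [ 0.4 -0.4 -0.3]
```

View pics/c25.png

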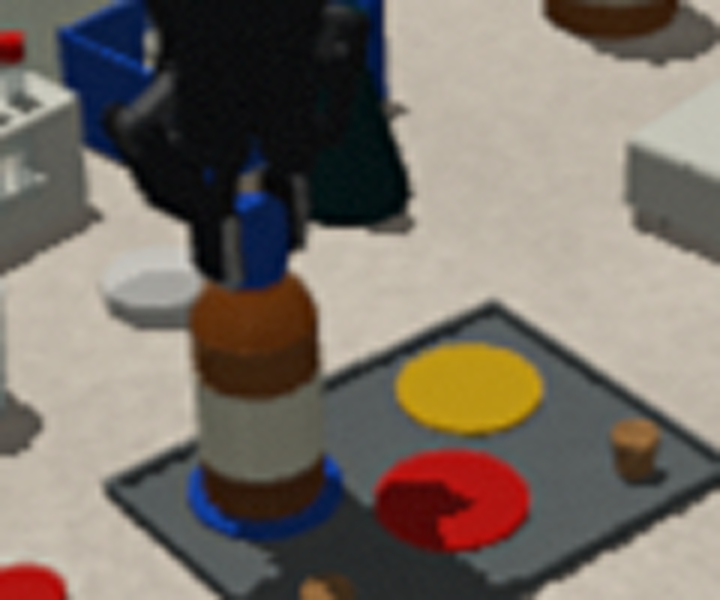

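Emit:
{"api": "send_rows", "payload": {"rows": [[[0.001,0,0,0,0],[0.0005,0,0,0,0],[0.0005,0,0,0,0],[0,0,0,0,0],[0,0,0,0,0]]]}}

```text
time_s: 44.82
ee_pos: [613.3, 82.6, 120.0]
ee_rot: [0.708, -0.001, -0.707, -0.0]
wrist_force: [-1.5, -1.0, 5.7]
gripper_width: 0.385
```

```bash
cat > off.py <<'E'
from h import *; import sys
# bottle vs its disc: visible rim of the disc below the foot, and foot edge, both on plane z=7, side view
c,x,y=sys.argv[1],float(sys.argv[2]),float(sys.argv[3])
for n in("side","top"):
    d=get_image(n); m=mask(d,c,120,40); yy,xx=np.nonzero(m)
    W=cast(d,np.c_[xx,yy],7)[:,:2]; k=np.hypot(W[:,0]-x,W[:,1]-y)<42
    mm=np.zeros_like(m); mm[yy[k],xx[k]]=255
    g=[]; f=[]
    C=(-d["R"].T@d["t"])[:2]; a0=np.arctan2(C[1]-y,C[0]-x)
    for a in a0+np.radians(np.arange(-70,71,5)):
        r=np.arange(22,46,.25); X=np.c_[x+r*np.cos(a),y+r*np.sin(a),np.full(len(r),7)]
        p=proj(d,X).astype(np.float32); s=cv2.remap(mm,p[:,:1],p[:,1:],cv2.INTER_LINEAR).ravel()>127
        if s.sum()<8: continue
        i=np.nonzero(s)[0]; f.append(X[i[0],:2]); g.append(X[i[-1],:2])
    for nm,E,R in(("foot",f,29),("disc",g,36.5)):
        if len(E)<5: print(n,nm,len(E)); continue
        E=np.array(E)
        from scipy.optimize import least_squares
        s=least_squares(lambda q:np.hypot(*(E-q).T)-R,[x,y],loss="soft_l1"); print(n,nm,s.x.round(1),len(E),abs(s.fun).mean().round(2))
E
python3 off.py blue 613 83; python3 -c "
from h import *
to([613.2,82.9,120.5])"
```

```text
side foot [613.9  81.1] 29 0.57
side disc [609.9  85. ] 29 0.61
top foot 0
top disc 0
t 44.92 pos [613.3  82.6 119.9] F [-1.7 -0.3  4.4] w 0.378 yaw_y -90.09 tilt 0.09
tool shift to target (mm) [-0.6 -0.3  0.1]
```

```bash
sed 's/d=get_image(n)/d=get_image(n); d["color"]=cv2.imread(f"pics\/{n}0.png")/' off.py > off0.py
python3 off0.py red 541 33; python3 off0.py blue 613 82; python3 off0.py yellow 592 -39
```

```text
side foot [542.6  30.8] 29 0.69
side disc [538.1  34.3] 29 0.59
top foot [543.2  33.5] 29 0.46
top disc [542.5  32. ] 29 0.52
side foot [613.8  79.4] 29 0.91
side disc [609.8  85. ] 29 0.57
top foot [614.8  81.5] 29 0.48
top disc [613.9  82.7] 29 0.71
side foot [584.1 -22.9] 7 0.63
side disc [589.2 -35.8] 7 0.43
top foot [596.3 -39.5] 29 0.51
top disc [593.2 -39.6] 29 0.58
```

Measured the same way at the start, the side-view foot/disc difference was about (+4,-4) for red too. That makes it a view bias (foot bevel), so blue is centred within 1–2 mm. Releasing it and moving to yellow.

Emit:
{"api": "send_rows", "payload": {"rows": [[[0,0,0,0,0.65],[0,0,0,0,0.65],[0,0,0,0,0.65],[-0.01,0,0,0,0.65],[-0.025,0,0,0,0.65],[-0.035,0,0,0,0.65],[-0.03,0,0,0,0.65],[0,-0.02,0.016,0,0.65],[0,-0.035,0.03,0,0.65],[0,-0.035,0.03,0,0.65],[0,-0.035,0.03,0,0.65],[0,-0.035,0.03,0,0.65],[0,-0.035,0.03,0,0.65],[0,-0.029,0.036,0,0.65],[0,0,0,0,0.65],[0,0,0,0,0.65],[0,0,0,0,0.65]]]}}

```text
time_s: 47.35
ee_pos: [411.7, 305.7, 218.3]
ee_rot: [-0.707, 0.001, 0.707, 0.001]
wrist_force: [-0.6, -0.8, 0.0]
gripper_width: 0.65
```

```bash
python3 off.py blue 613 83; python3 snap.py side 80 100 200 200 c26; python3 -c "
from h import *
to([410.3,306.5,117])"
```

```text
side foot [614.6  81.5] 29 0.79
side disc [609.6  85. ] 29 0.66
top foot [615.6  83.9] 29 0.46
top disc [614.2  83. ] 29 0.48
t 47.5 pos [411.7 306.1 218.4] F [ 0.3 -0.7  0.1] w 0.65 yaw_y -90.19 tilt 0.04
tool shift to target (mm) [218.7 307.5 410.5]
t 47.5 pos [411.7 306.1 218.4] F [ 0.3 -0.7  0.1] w 0.65 yaw_y -90.19 tilt 0.04
tool shift to target (mm) [101.4  -0.4   1.3]
```

View pics/c26.png

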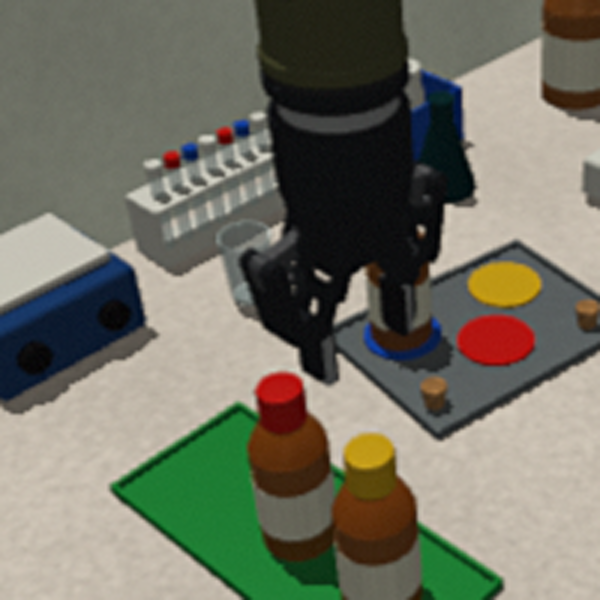

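Blue stands upright on its disc, 1–2 mm off centre in the top view. Picking yellow.

Emit:
{"api": "send_rows", "payload": {"rows": [[[0.01,0,0.001,0,0.65],[0.025,0,0,0,0.65],[0.025,0,0,0,0.65],[0.02,0,0,0,0.65],[0.013,0,0,0,0.65],[0.008,0,0,0,0.65],[0,0,0,0,0.65],[0,0,0,0,0.65]]]}}

```text
time_s: 48.5
ee_pos: [410.5, 307.1, 118.3]
ee_rot: [0.707, -0.0, -0.707, -0.001]
wrist_force: [0.6, 0.2, 0.0]
gripper_width: 0.65
```

```bash
python3 -c "
from h import *
to([410.3,306.7,117.5])"
```

```text
t 48.5 pos [410.5 307.1 118.3] F [0.6 0.2 0. ] w 0.65 yaw_y -90.09 tilt 0.06
tool shift to target (mm) [0.8 0.4 0.2]
```

Emit:
{"api": "send_rows", "payload": {"rows": [[[0.0005,0,0,0,0],[0,0,0,0,0],[0,0,0,0,0],[0,0,0,0,0],[0,0,0,0,0],[-0.005,0,0,0,0],[-0.01,0,0,0,0],[-0.02,0,0,0,0],[-0.025,0,0,0,0],[-0.025,0,0,0,0],[-0.015,0,0,0,0],[0,0,0,0,0],[0,0,0,0,0]]]}}

```text
time_s: 50.12
ee_pos: [409.7, 306.3, 216.4]
ee_rot: [-0.707, 0.001, 0.707, 0.0]
wrist_force: [1.0, 0.0, -3.1]
gripper_width: 0.378
```

Emit:
{"api": "send_rows", "payload": {"rows": [[[0,0.02,0,0,0],[0,0.034,-0.008,0,0],[0,0.034,-0.018,0,0],[0,0.034,-0.02,0,0],[0,0.034,-0.02,0,0],[0,0.034,-0.02,0,0],[0,0.034,-0.02,0,0],[0,0.034,-0.02,0,0],[0,0.034,-0.02,0,0],[0,0.034,-0.02,0,0],[0,0.02,-0.016,0,0],[0,0,0,0,0],[0,0,0,0,0],[0,0,0,0,0]]]}}

```text
time_s: 51.88
ee_pos: [591.0, -38.0, 216.9]
ee_rot: [-0.707, -0.0, 0.707, -0.0]
wrist_force: [-0.1, 0.4, -2.8]
gripper_width: 0.38
```

```bash
python3 snap.py side 120 80 200 200 c27; python3 -c "
from h import *
to([592.4,-39.4,120.5])"
```

```text
t 51.92 pos [591.1 -38.3 217.2] F [-0.3  0.5 -2.5] w 0.374 yaw_y -89.98 tilt 0.02
tool shift to target (mm) [217.4 -38.5 591. ]
t 51.92 pos [591.1 -38.3 217.2] F [-0.3  0.5 -2.5] w 0.374 yaw_y -89.98 tilt 0.02
tool shift to target (mm) [96.7  1.1 -1.3]
```

View pics/c27.png

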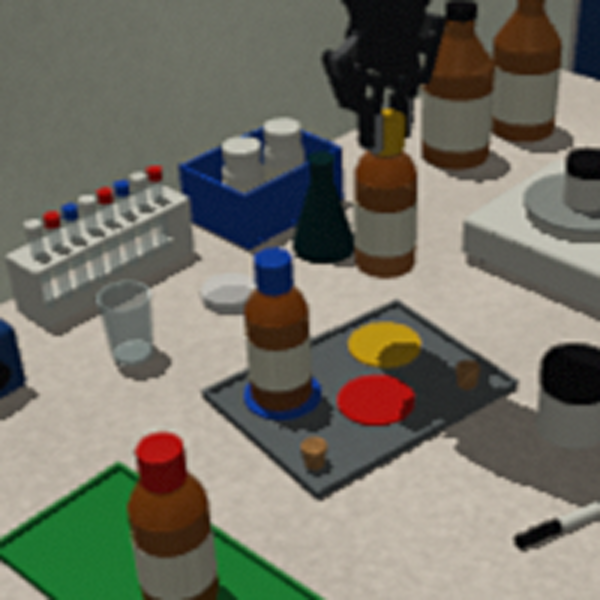

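Emit:
{"api": "send_rows", "payload": {"rows": [[[0.02,0.0005,0,0,0],[0.025,0,0,0,0],[0.02,0,0,0,0],[0.015,0,0,0,0],[0,0,0,0,0],[0,0,0,0,0],[0,0,0,0,0]]]}}

```text
time_s: 52.8
ee_pos: [592.3, -40.0, 138.2]
ee_rot: [0.708, -0.001, -0.706, -0.0]
wrist_force: [-0.7, -0.1, -2.1]
gripper_width: 0.372
```

```bash
python3 -c "
from h import *
to([592.4,-39.4,120.5])"
```

```text
t 52.8 pos [592.3 -40.  138.2] F [-0.7 -0.1 -2.1] w 0.372 yaw_y -90.09 tilt 0.1
tool shift to target (mm) [17.7 -0.6 -0.1]
```

Emit:
{"api": "send_rows", "payload": {"rows": [[[0.007,-0.0005,0,0,0],[0.006,0,0,0,0],[0.003,0,0,0,0],[0.001,0,0,0,0],[0.0005,0,0,0,0],[0,0,0,0,0],[0,0,0,0,0]]]}}

```text
time_s: 53.68
ee_pos: [592.0, -39.4, 121.0]
ee_rot: [0.707, -0.001, -0.707, -0.0]
wrist_force: [-2.0, 0.6, 6.3]
gripper_width: 0.372
```

```bash
python3 off.py yellow 592 -39; python3 snap.py side 190 90 110 110 c28
```

```text
side foot [590.3 -41.3] 29 0.66
side disc [588.7 -36.6] 29 0.93
top foot [592.9 -39.4] 20 0.71
top disc [593.4 -39.7] 20 0.92
t 53.83 pos [592.  -39.4 121. ] F [-2.5 -0.5  5.4] w 0.377 yaw_y -90.09 tilt 0.07
tool shift to target (mm) [120.4 -38.5 592.2]
```

View pics/c28.png

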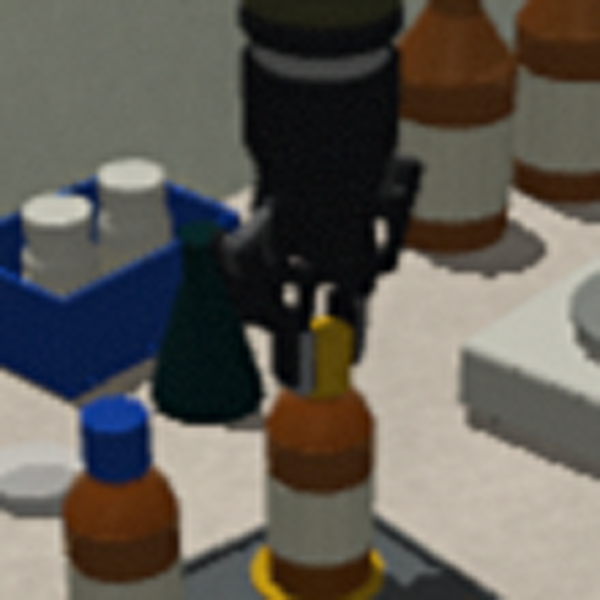

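Yellow sits about 1.5 mm short in x, so I'll nudge it before letting go.

Emit:
{"api": "send_rows", "payload": {"rows": [[[-0.004,0,0,0,0],[0,0,-0.0015,0,0],[0,0,0,0,0],[0.003,0,0,0,0],[0.001,0,0,0,0],[0,0,0,0,0],[0,0,0,0,0]]]}}

```text
time_s: 54.7
ee_pos: [593.7, -39.4, 120.9]
ee_rot: [0.708, -0.001, -0.707, -0.0]
wrist_force: [-1.1, 1.3, 5.4]
gripper_width: 0.373
```

```bash
python3 off.py yellow 592 -39
```

```text
side foot [592.2 -40.8] 29 0.96
side disc [588.7 -36.6] 29 0.93
top foot [595.3 -39. ] 20 0.44
top disc [593.3 -39.7] 20 0.64
```

Emit:
{"api": "send_rows", "payload": {"rows": [[[0,0,0,0,0.65],[0,0,0,0,0.65],[0,0,0,0,0.65],[-0.01,0,0,0,0.65],[-0.025,0,0,0,0.65],[-0.035,0,0,0,0.65],[-0.03,0,0,0,0.65],[0,-0.026,0.007,0,0.65],[0,-0.04,0.011,0,0.65],[0,-0.04,0.011,0,0.65],[0,-0.04,0.011,0,0.65],[0,-0.04,0.011,0,0.65],[0,-0.04,0.011,0,0.65],[0,-0.04,0.011,0,0.65],[0,-0.04,0.011,0,0.65],[0,-0.04,0.008,0,0.65],[0,0,0,0,0.65],[0,0,0,0,0.65],[0,0,0,0,0.65]]]}}

```text
time_s: 57.18
ee_pos: [502.5, 305.0, 219.7]
ee_rot: [0.707, -0.002, -0.707, -0.001]
wrist_force: [1.1, -0.5, 1.0]
gripper_width: 0.651
```

```bash
python3 off.py yellow 592 -39;python3 snap.py side 80 100 240 200 c29; python3 -c "
from h import *
to([501.4,306.5,117.5])"
```

```text
side foot [592.2 -40.8] 29 0.96
side disc [588.4 -36.5] 29 1.02
top foot [595.7 -38.8] 29 0.67
top disc [593.3 -40. ] 29 0.52
t 57.33 pos [502.2 305.5 219.7] F [-0.5  0.   0.2] w 0.648 yaw_y -90.21 tilt 0.03
tool shift to target (mm) [219.8 307.1 501.1]
t 57.33 pos [502.2 305.5 219.7] F [-0.5  0.   0.2] w 0.648 yaw_y -90.21 tilt 0.03
tool shift to target (mm) [102.2  -1.1   0.8]
```

View pics/c29.png

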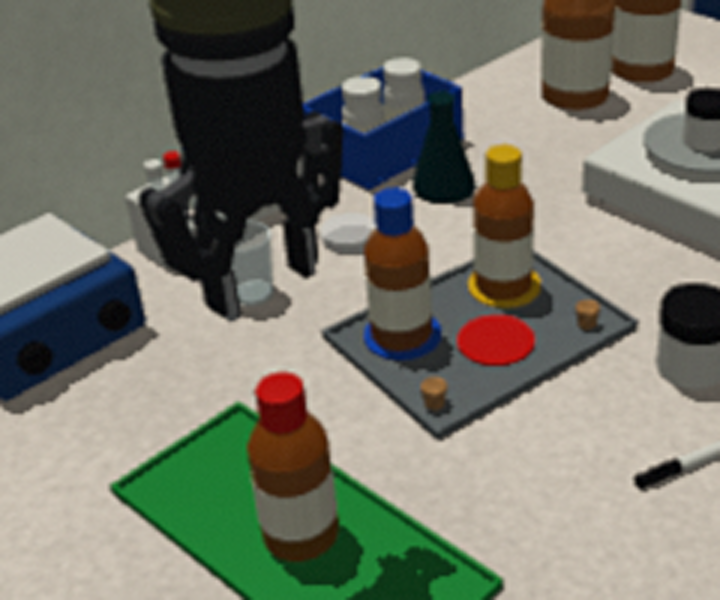

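Blue and yellow stand upright on their discs. Now the red one.

Emit:
{"api": "send_rows", "payload": {"rows": [[[0.01,-0.0005,0.0005,0,0.65],[0.025,0,0,0,0.65],[0.025,0,0,0,0.65],[0.02,0,0,0,0.65],[0.013,0,0,0,0.65],[0.009,0,0,0,0.65],[0,0,0,0,0.65],[0,0,0,0,0.65]]]}}

```text
time_s: 58.32
ee_pos: [501.5, 307.5, 118.4]
ee_rot: [0.707, -0.0, -0.707, -0.001]
wrist_force: [-0.3, 0.1, 0.4]
gripper_width: 0.65
```

Emit:
{"api": "send_rows", "payload": {"rows": [[[0.0005,0.001,0,0,0],[0,0,0,0,0],[0,0,0,0,0],[0,0,0,0,0],[0,0,0,0,0],[-0.005,0,0,0,0],[-0.01,0,0,0,0],[-0.02,0,0,0,0],[-0.025,0,0,0,0],[-0.025,0,0,0,0],[-0.015,0,0,0,0],[0,0,0,0,0],[0,0,0,0,0]]]}}

```text
time_s: 59.95
ee_pos: [500.7, 305.7, 216.3]
ee_rot: [-0.707, 0.001, 0.708, 0.0]
wrist_force: [-0.5, -0.9, -3.9]
gripper_width: 0.38
```

```bash
python3 -c "
from h import *
to([541.8,32.6,120.5])"
```

```text
t 59.95 pos [500.7 305.7 216.3] F [-0.5 -0.9 -3.9] w 0.38 yaw_y -90.09 tilt 0.09
tool shift to target (mm) [ 96.  273.  -41.7]
```

Emit:
{"api": "send_rows", "payload": {"rows": [[[0,0.02,0,0,0],[0,0.034,-0.003,0,0],[0,0.034,-0.005,0,0],[0,0.034,-0.005,0,0],[0,0.034,-0.005,0,0],[0,0.034,-0.005,0,0],[0,0.034,-0.006,0,0],[0,0.03,-0.006,0,0],[0,0.0185,-0.006,0,0],[0,0,0,0,0],[0,0,0,0,0],[0.02,0,0,0,0],[0.025,0,0,0,0],[0.02,0,0,0,0],[0.014,0,0,0,0],[0,0,0,0,0],[0,0,0,0,0],[0,0,0,0,0]]]}}

```text
time_s: 62.2
ee_pos: [542.3, 33.7, 139.1]
ee_rot: [0.708, -0.001, -0.707, -0.0]
wrist_force: [0.2, 0.1, -3.0]
gripper_width: 0.376
```

```bash
python3 snap.py side 160 90 140 130 c30; python3 -c "
from h import *
to([541.8,32.6,120.5])"
```

```text
t 62.25 pos [542.2  33.7 139. ] F [-0.   0.7 -3.3] w 0.383 yaw_y -90.09 tilt 0.08
tool shift to target (mm) [138.2  34.5 542.4]
t 62.25 pos [542.2  33.7 139. ] F [-0.   0.7 -3.3] w 0.383 yaw_y -90.09 tilt 0.08
tool shift to target (mm) [18.5  1.1  0.5]
```

View pics/c30.png

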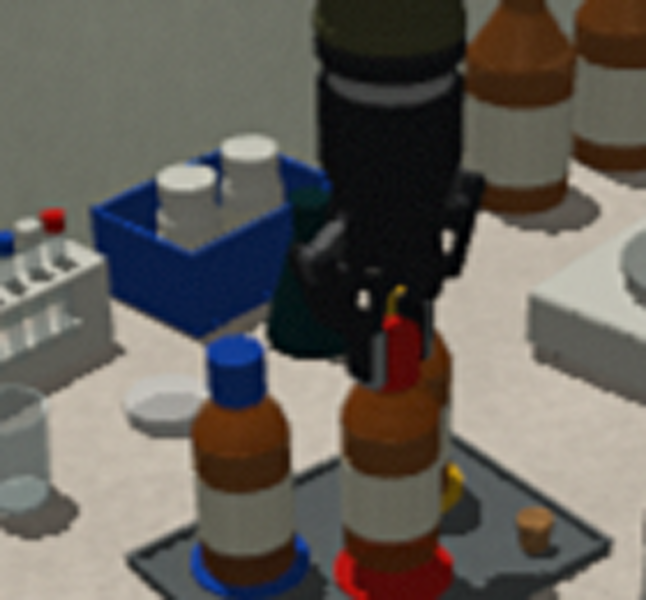

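Emit:
{"api": "send_rows", "payload": {"rows": [[[0.007,0.001,0.0005,0,0],[0.006,0,0,0,0],[0.003,0,0,0,0],[0.0015,0,0,0,0],[0.0005,0,0,0,0],[0,0,0,0,0],[0,0,0,0,0]]]}}

```text
time_s: 63.12
ee_pos: [541.6, 32.5, 121.1]
ee_rot: [0.707, -0.001, -0.707, -0.0]
wrist_force: [-1.1, -0.6, 5.4]
gripper_width: 0.38
```

```bash
python3 off.py red 541 33
```

```text
side foot [540.9  29.6] 29 0.73
side disc [537.9  34.3] 29 0.62
top foot 0
top disc 0
```

Emit:
{"api": "send_rows", "payload": {"rows": [[[0,0,0,0,0.65],[0,0,0,0,0.65],[0,0,0,0,0.65],[-0.01,0,0,0,0.65],[-0.025,0,0,0,0.65],[-0.035,0,0,0,0.65],[-0.035,0,0,0,0.65],[-0.03,-0.02,0.005,0,0.65],[0,-0.05,0.01,0,0.65],[0,-0.05,0.01,0,0.65],[0,-0.05,0.01,0,0.65],[0,-0.05,0.01,0,0.65],[0,-0.05,0.01,0,0.65],[0,0,0,0,0.65],[0,0,0,0,0.65]]]}}

```text
time_s: 65.1
ee_pos: [486.9, 302.2, 255.4]
ee_rot: [0.707, -0.001, -0.707, -0.0]
wrist_force: [-0.1, -0.8, -0.3]
gripper_width: 0.645
```

```bash
python3 off.py red 541 33; python3 off.py blue 613 83;python3 off.py yellow 592 -39; python3 snap.py side 100 60 320 240 c31
python3 - <<'E'
from h import *
d=get_image("top"); cv2.imwrite("pics/t31.png",cv2.resize(d["color"][90:270,80:480],None,fx=2,fy=2,interpolation=cv2.INTER_CUBIC))
A,uv=pts3(d,np.ones((384,512),bool))
for nm,x,y,a,b in(("jar",543,-315,115,135),("red",541,33,150,170),("blue",613,83,150,170),("yellow",592,-39,150,170)):
    k=(A[:,2]>a)&(A[:,2]<b)&(np.hypot(A[:,0]-x,A[:,1]-y)<45); Q=A[k]; print(nm,Q.mean(0).round(1),np.round(cv2.minEnclosingCircle(Q[:,:2].astype(np.float32))[0],1))
E
```

```text
side foot [542.1  29.6] 29 0.98
side disc [538.1  34.3] 29 0.59
top foot [542.9  32.3] 29 0.42
top disc [543.   32.2] 29 0.65
side foot [614.6  81.5] 29 0.79
side disc [609.9  85. ] 29 0.61
top foot [615.4  84. ] 29 0.51
top disc [614.1  83.1] 29 0.46
side foot [585.8 -26.4] 7 1.11
side disc [589.2 -35.8] 7 0.43
top foot [595.7 -38.9] 29 0.48
top disc [593.3 -39.8] 29 0.49
t 65.45 pos [487.1 301.7 255.2] F [-0.7  0.2 -0.5] w 0.651 yaw_y -90.19 tilt 0.03
tool shift to target (mm) [255.2 303.2 486.1]
jar [ 543.5 -313.2  124.8] [ 544.1 -314.8]
red [542.5  32.3 157.9] [542.9  32.4]
blue [615.1  83.2 157.8] [615.8  83.4]
yellow [593.7 -37.6 157.8] [594.3 -37.6]
```

View pics/c31.png

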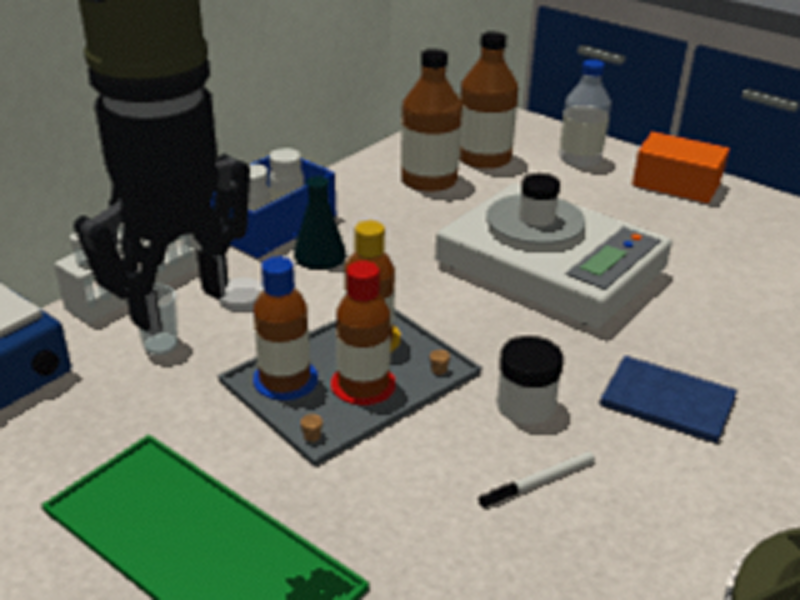

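View pics/t31.png

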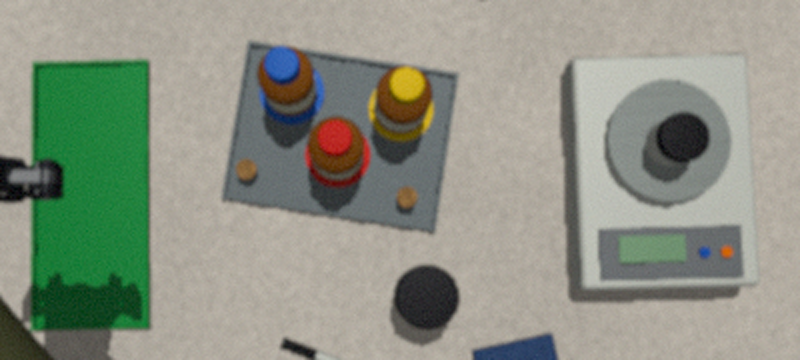

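Every bottle is upright on its own disc (caps 0.5–2 mm from the disc centres), the jar is on the pan, and the arm is clear. Handing in.

```bash
python3 -c "
from bench import *
print(close_job(), get_obs()['time_s'])"
```

```text
the job is handed in; nothing more can be done
the job is handed in; nothing more can be done
```

The job is done and handed in at about 66 s of the 142 s allowed. I stood the three bottles in the green tray and set the small jar on the balance pan and let go. Then I put blue, yellow and red back on their own discs, and nothing tipped over.

**Last checks (top view):**

| Item | Offset from its target |
|---|---|
| Red cap | about 0.5 mm |
| Blue cap | about 1.5 mm |
| Yellow cap | about 2 mm |
| Jar on the pan | about 1–2 mm; up to about 4 mm by a rough hand reading of the pan outline |

Everything is upright, the gripper is clear, and the wrist forces I read stayed under about 7 N.

**What failed or disagreed:**
- **First grasp:** my first close on the red cap shut on nothing. The fingertips sat about 9–13 mm above the reported TCP instead of 22 mm below it, so I measured this from depth and gripped about 30 mm lower from then on.
- **Side view:** it shows each bottle's foot about (+4, −4) mm off its disc. It showed nearly the same for red and blue before anything moved, so I treated it as a view bias and relied on the top view.

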